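Load the palette warmer

TASK

Get the palette warmer ready for the painting class: take the snap cover off its dial by squeezing its two blue tabs and put it in the grey tray, and clip every wax cassette on the table onto the warmer's rail, its whole width on the rail, lip hooked under one edge and the orange foot clicked home under the other. Only when all the cassettes are clicked on, turn the dial clockwise to bring its white pointer to the orange mark. Leave the varnish bottle and the pigment jar standing where they are.

Things in the scene. Friction and masses are not known exactly. Their poses are not given: they have to be found in the camera images.
- warmer: fixed palette warmer; origin on the table under its rail's middle, x across the rail (away from the robot), y along it. Rail: level aluminium plate 60 (x) x 340 (y) x 5 mm, top at z 46, on a web 26 mm wide, so both long edges (x -30, +30) overhang free air. Grey control box 150 x 130 mm, top at z 46, centred at x 0, y -270, carries dial, mark ring and cover
- dial_grip (a point): middle of the black dial knob: on its vertical axis (x 0, y -270 mm of the warmer), 34 mm above the control box's top. The grip is a bar 34 mm long, 12 mm thick, from 10 to 46 mm above the box top; its x axis lies along the bar, towards the white pointer
- dial (a joint): angle of the dial (rad, 0 to 2.6): 0 when the pointer looks along the warmer's +x, growing clockwise seen from above; friction 0.04 N m, stays where it is left
- pointer (a point): tip of the dial's white pointer, 24 mm from the dial's axis
- mark (a point): middle of the orange mark (6 mm wide) on the white ring under the dial, 24 mm from the dial's axis, as high as pointer; fixed; its x axis points outward from the dial's axis; at the start the mark is 0.6 to 1.7 rad clockwise of the pointer
- cover_c (a point): centre (30 mm above its underside) of the loose cream snap cover over the dial, 96 (x) x 54 (y) x 60 (z) mm, 120 g. Two blue spring tabs, 26 mm wide, flush with its top, on its -y and +y sides at x 0, measure 60 mm over their outer faces; squeezed to 48 mm (5.4 N each, then a stop) they unlock and the cover lifts straight up by them
- tab_l (a point): outer face of the cover's +y tab, where to squeeze: 44 mm above the cover's underside. The noses at the tabs' feet lock under steel catches on the control box, which reach 14 mm above the box top and 31 to 42 mm either side of the dial; above them the fingers have free air
- tray: grey open tray, fixed, 170 (x) x 150 (y) x 25 mm with 4 mm walls and floor; origin at the middle of its underside
- cass1_c (a point): centre (38 mm above its feet) of the red wax cassette, loose, 280 g, may be absent. Slab 104 (x) x 60 (y) mm, 26 to 46 mm above its feet; red grip rib 60 (x) x 20 (y) mm from 46 to 76 mm. Leg at the -x end (inner face x -32) with a lip pointing to +x (x -32 to -24), lip's top 11 mm under the slab. On the rail: slab flat on it, centre over its middle line, 58 mm above the table
- cass1_foot (a joint): how far the orange sprung foot at the red cassette's +x end is pushed outward (m): 0 free or clicked in, over 0.005 on the rail's edge; 450 N/m, 1.4 N preload. Nose reaches in to x 24, 7 mm under the slab, sloped below. To mount: foot end 10 to 20 deg up, lip outside the edge, slab near rail top; move in till the leg meets the edge; rock down (about 10 N)
- cass2_c (a point): centre (38 mm above its feet) of the ochre yellow wax cassette, loose, 280 g, may be absent. Slab 104 (x) x 60 (y) mm, 26 to 46 mm above its feet; ochre yellow grip rib 60 (x) x 20 (y) mm from 46 to 76 mm. Leg at the -x end (inner face x -32) with a lip pointing to +x (x -32 to -24), lip's top 11 mm under the slab. On the rail: slab flat on it, centre over its middle line, 58 mm above the table
- cass2_foot (a joint): how far the orange sprung foot at the ochre yellow cassette's +x end is pushed outward (m): 0 free or clicked in, over 0.005 on the rail's edge; 450 N/m, 1.4 N preload. Nose reaches in to x 24, 7 mm under the slab, sloped below. To mount: foot end 10 to 20 deg up, lip outside the edge, slab near rail top; move in till the leg meets the edge; rock down (about 10 N)
- cass3_c (a point): centre (38 mm above its feet) of the blue wax cassette, loose, 280 g, may be absent. Slab 104 (x) x 60 (y) mm, 26 to 46 mm above its feet; blue grip rib 60 (x) x 20 (y) mm from 46 to 76 mm. Leg at the -x end (inner face x -32) with a lip pointing to +x (x -32 to -24), lip's top 11 mm under the slab. On the rail: slab flat on it, centre over its middle line, 58 mm above the table
- cass3_foot (a joint): how far the orange sprung foot at the blue cassette's +x end is pushed outward (m): 0 free or clicked in, over 0.005 on the rail's edge; 450 N/m, 1.4 N preload. Nose reaches in to x 24, 7 mm under the slab, sloped below. To mount: foot end 10 to 20 deg up, lip outside the edge, slab near rail top; move in till the leg meets the edge; rock down (about 10 N)
- cass4_c (a point): centre (38 mm above its feet) of the green wax cassette, loose, 280 g, may be absent. Slab 104 (x) x 60 (y) mm, 26 to 46 mm above its feet; green grip rib 60 (x) x 20 (y) mm from 46 to 76 mm. Leg at the -x end (inner face x -32) with a lip pointing to +x (x -32 to -24), lip's top 11 mm under the slab. On the rail: slab flat on it, centre over its middle line, 58 mm above the table
- cass4_foot (a joint): how far the orange sprung foot at the green cassette's +x end is pushed outward (m): 0 free or clicked in, over 0.005 on the rail's edge; 450 N/m, 1.4 N preload. Nose reaches in to x 24, 7 mm under the slab, sloped below. To mount: foot end 10 to 20 deg up, lip outside the edge, slab near rail top; move in till the leg meets the edge; rock down (about 10 N)
- varnish_c (a point): middle of the amber varnish bottle, 56 mm across, 140 mm tall, bystander
- pigment_c (a point): middle of the ochre pigment jar, 48 mm across, 60 mm tall, bystander among the cassettes and tray

How it is judged:
On the way, in this order (a step that is already met when the one before it is completed fails the run):
1. every cassette present is clicked onto the rail (x of cass1_c in the frame of warmer between -0.006 and 0.006 m and y of cass1_c in the frame of warmer between -0.15 and 0.15 m and z of cass1_c in the frame of warmer between 0.055 and 0.061 m and angle between the z axis of each of cass1_c, cass2_c, cass3_c, cass4_c and the z axis of warmer, either way round below 0.05 rad and angle between each of cass1_c, cass2_c, cass3_c, cass4_c's own z axis and vertical below 0.3 rad and value of joint each of cass1_foot, cass2_foot, cass3_foot, cass4_foot below 0.003 m and x of cass2_c in the frame of warmer between -0.006 and 0.006 m and y of cass2_c in the frame of warmer between -0.15 and 0.15 m and z of cass2_c in the frame of warmer between 0.055 and 0.061 m and x of cass3_c in the frame of warmer between -0.006 and 0.006 m and y of cass3_c in the frame of warmer between -0.15 and 0.15 m and z of cass3_c in the frame of warmer between 0.055 and 0.061 m and x of cass4_c in the frame of warmer between -0.006 and 0.006 m and y of cass4_c in the frame of warmer between -0.15 and 0.15 m and z of cass4_c in the frame of warmer between 0.055 and 0.061 m), for 0.3 s.
2. the dial's pointer is at the orange mark (horizontal distance between pointer and mark below 0.0035 m), for 0.3 s.
At the end, for the whole second after the job is handed in: each present cassette level on the rail (3 deg, height +-3 mm), centred across it within 6 mm and within 150 mm of its middle along it, foot sprung back within 3 mm; pointer tip within 3.5 mm of the mark; cover in the tray, centre within 60 mm of its middle each way, below 55 mm (all of step 1 and horizontal distance between pointer and mark below 0.0035 m and x of cover_c in the frame of tray between -0.06 and 0.06 m and y of cover_c in the frame of tray between -0.06 and 0.06 m and height (world z) of cover_c below 0.055 m); the robot touches nothing.
It fails at once if the varnish bottle is pushed more than 3 cm or tipped (distance of varnish_c from where it was at the start of the episode above 0.03 m or angle between varnish_c's own z axis and vertical above 0.5 rad).
It fails at once if the pigment jar is pushed more than 3 cm or tipped (distance of pigment_c from where it was at the start of the episode above 0.03 m or angle between pigment_c's own z axis and vertical above 0.5 rad).
Of cass1, cass2, cass3, cass4 only 3 to 4 are there at a start; the rules pass over those that are not, and their reading is None.
At some moment in a run one of cass1, cass2, cass3, cass4 may be knocked a few centimetres aside while the robot is not near it.
Once in a run the grip may slacken for a moment while it holds something.
It also fails if it takes over 208 s, if anything falls off the work surface, if the arm or the gripper's body presses on something with over 40 N, if the wrist force passes 120 N, or if a joint passes its speed limit or range.

ROBOT

A 7-joint arm with a two-finger parallel gripper is mounted at the origin on the work surface. World frame = base frame: x ahead of the robot, y to its left, z up, the work surface at z = 0. Lengths are in m, angles in rad, forces in N, time in s.
With the tool pointing down it reaches from about 0.4 to 0.85 m from the base axis. Payload 10.4 kg.
Tool frame: the origin (TCP) lies at the very end of the fingers, on their centre line; the grasp point (between the pads) lies 19 mm behind it; z points along the fingers, y is the line along which they close (so a half turn about z gives the same grasp; the last joint's range is limited). The gripper opens to 85 mm and grips with 20 to 120 N. Pads are 22 mm wide; open, the fingers measure 114 mm over their backs; the gripper's body (76 mm by 85 mm) begins 54 mm behind the grasp point. The pads swing forward as they close: fully open they stand 13 mm farther back than shut.
Start: joints at [-1.225, 0.332, -0.065, 1.46, 0.022, 1.35, -0.088], TCP at [0.225, 0.583, 0.21] pointing down, gripper open.
Joint ranges: [-2.6, 2.6], [-0.5, 2.12], [-1.47, 1.34], [0.16, 2.42], [-1.27, 4.41], [0.06, 2.06], [-2.6, 2.6]. Speed limits (rad/s): [2.22, 2.22, 2.79, 2.79, 3.14, 3.14, 3.14].

INTERFACE

Orientations are given as a unit quaternion [x, y, z, w].
In Python, from rig import robot, optics, ticket gives the robot as it stands.
- The arm moves only by the shell command python3 -m inch 'ROWS'. ROWS is JSON, a list of rows, each a list of 7 numbers: the turn, a rotation vector about the tool's x, y, z normalised to -1 to 1, where 1 is 60 degrees, then the shift along the tool's x, y, z normalised to -1 to 1, where 1 is 0.4 m, then the gripper's target within -1 to 1 (fully open at 1, half-way at 0, shut at -1). A call has exactly 8 rows; each row is the pose to reach, as a shift and turn from the pose commanded when the call began, along the tool's axes at that moment; what a row does not reach only later rows make up. A row lasts 1/8 s, in which the tool goes at most 62.5 mm and 10.7 degrees, less where a joint would pass 70% of its speed; a pose out of reach is approached as far as the arm can. A call with a number of a shift or a turn outside -1 to 1 is refused whole. A call with a gripper value outside its range is refused whole. The fingers move at their own pace and stop on an object; the grip force is fixed at half the most. Time passes only in rows, so rows that repeat a pose let the fingers close, or fill a call up. It gives the time, the measured TCP pose, the force, the opening and the grip force at its end, in the units of the state.
- robot.observe(): the state, without advancing time (a new reading comes with each control period).
- optics.get_image(name): name is "scene" or "top"; returns a dict with "pixels" (480x640x3 uint8, red, green, blue), "fx", "fy", "cx", "cy" (pixels), "origin" and "attitude" of the camera in the world. Camera axes: x right, y down, z forward; pixel columns grow to the right and rows downward; lengths in m; the calibration is good to about 2 mm. A picture is of the moment at which its call begins. There is no depth.
- ticket.close_job(): hands the job in; it is judged then, once.
The state is a dict: "time": time; "q": joint angles; "joint_velocities": joint speeds; "tau": joint torques, N m; "eef_pos": TCP position; "tool_rot": TCP orientation; "wrist_force": force on the tool from outside, world axes, zero at the start; "moment": the same for the moment, N m; "finger_gap": finger opening in m; "gripper_force": force on a finger pad.
Only numpy, scipy, OpenCV 4.12 (cv2) and the standard library are available. Lean on these libraries where they do the work, as an engineer would, in place of code of your own. Each camera call takes 0.05 s, during which the arm holds its last target. There are 200 camera calls.

## Working session

There is one attempt and no reset: what is moved stays moved. The work goes in short steps, Python scripts to look and compute and a shell command to move; the robot and the scene stay as the last step left them, time stands still between calls to the robot, and variables do not carry over. Pictures are saved under pics/ and viewed, at most 14 in all, crops included, and the job is handed in when it is done.

```bash
ls; mkdir -p pics; python3 - <<'E'
from rig import robot, optics, ticket
import cv2
s=robot.observe(); print({k:s[k] for k in s})
for n in("top","scene"):
    i=optics.get_image(n); cv2.imwrite(f"pics/{n}0.png",i["pixels"][:,:,::-1]); print({k:i[k] for k in i if k!="pixels"})
E
```

```text
pics
{'time': 0.0, 'q': array([-1.22464694,  0.33288695, -0.06472114,  1.46088726,  0.02158864,
        1.34991322, -0.08852911]), 'joint_velocities': array([ 1.14581485e-03, -1.39267386e-04,  1.00766417e-04,  3.96994014e-05,
        1.25606072e-03,  1.35270593e-04, -2.60421004e-03]), 'tau': array([ 1.49193849e-03, -6.25433493e+01,  4.99344617e-02, -3.91608846e+01,
        1.61311979e-02,  9.82431171e-03,  7.62942904e-06]), 'eef_pos': array([0.22513084, 0.58262965, 0.2092324 ]), 'tool_rot': array([ 1.83327769e-01,  9.83051596e-01, -6.91807525e-04, -1.05943418e-04]), 'wrist_force': array([-0.24594844,  0.28680462, -0.56711501]), 'moment': array([ 0.01183304, -0.02539643,  0.00541689]), 'gripper_force': 0.0, 'finger_gap': 0.08543106706457948}
{'fx': 558.9486734166077, 'fy': 558.9486734166077, 'cx': 321.85823244067535, 'cy': 234.309741996518, 'origin': array([ 0.43067957, -0.0037196 ,  1.36286297]), 'attitude': array([-0.70119597,  0.71133423, -0.03436121,  0.03386916])}
{'fx': 550.156648209309, 'fy': 550.156648209309, 'cx': 312.9501694491718, 'cy': 243.57073485893713, 'origin': array([ 1.25451066, -0.0147333 ,  0.91487234]), 'attitude': array([ 0.6739408 ,  0.651176  , -0.23698125, -0.25615135])}
```

View pics/top0.png

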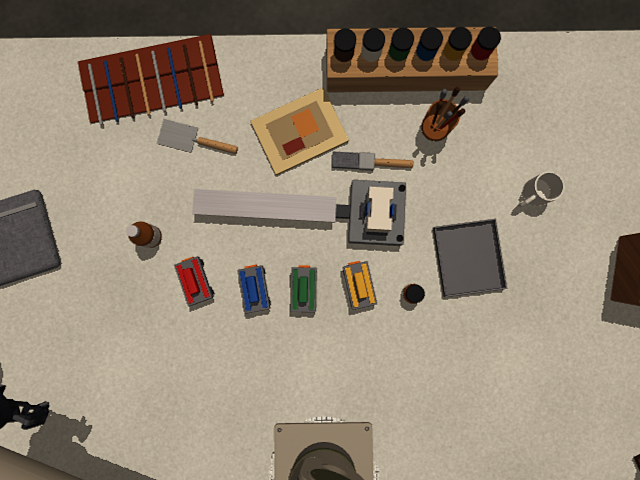

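View pics/scene0.png

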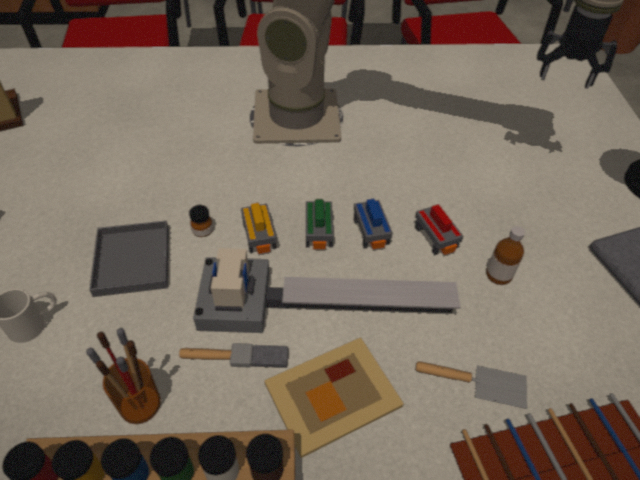

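The top view shows four cassettes, with ribs at about red (190,281), blue (255,290), green (303,291) and yellow (359,285). All orange feet point away from the robot, towards the rail (193-336, 205). The box and cover are at (378,210), the tray at (470,258), the jar at (413,293) and the varnish at (145,233).

```bash
cat > h.py <<'E'
from rig import robot, optics, ticket
import cv2, numpy as np
from scipy.optimize import minimize
from scipy.spatial.transform import Rotation as R
def imgs(): return {n:optics.get_image(n) for n in("top","scene")}
def proj(i,P):
    p=(np.asarray(P)-i["origin"])@R.from_quat(i["attitude"]).as_matrix()
    return np.c_[i["fx"]*p[:,0]/p[:,2]+i["cx"],i["fy"]*p[:,1]/p[:,2]+i["cy"]]
def unproj(i,u,v,z):
    d=R.from_quat(i["attitude"]).apply([(u-i["cx"])/i["fx"],(v-i["cy"])/i["fy"],1.]); o=i["origin"]
    return o+d*(z-o[2])/d[2]
def box(x0,x1,y0,y1,z0,z1): return np.array([[x,y,z] for x in(x0,x1) for y in(y0,y1) for z in(z0,z1)])
RIB=box(-.03,.03,-.01,.01,.046,.076); RAIL=box(-.03,.03,-.17,.17,.041,.046); TRAY=box(-.085,.085,-.075,.075,0,.025)
def place(M,p,dz=0): c,s=np.cos(p[2]),np.sin(p[2]); return np.c_[M[:,0]*c-M[:,1]*s+p[0],M[:,0]*s+M[:,1]*c+p[1],M[:,2]+dz]
K=4
def fit(I,masks,M,p0,dz=0,R0=None):
    ms={n:cv2.GaussianBlur(cv2.resize(m.astype(np.float32),None,fx=K,fy=K,interpolation=cv2.INTER_LINEAR),(0,0),K) for n,m in masks.items()}
    def cost(p):
        e=0
        for n,m in ms.items():
            h=cv2.convexHull(((proj(I[n],place(M,p,dz))+.5)*K-.5).astype(np.float32))
            x,y,w,hh=cv2.boundingRect(h); x0,y0=max(x-60,0),max(y-60,0); sub=m[y0:y+hh+60,x0:x+w+60]
            r=np.zeros(sub.shape,np.float32); cv2.fillConvexPoly(r,np.round((h-[x0,y0])*16).astype(np.int32),1,shift=4)
            r=cv2.GaussianBlur(r,(0,0),K); e+=((r-sub)**2).sum()/r.sum()
        return e
    r=minimize(cost,p0,method="Nelder-Mead",options=dict(initial_simplex=np.array(p0)+np.array([[0,0,0],[.012,0,0],[0,.012,0],[0,0,.12]]),xatol=2e-4,fatol=1e-4))
    return r.x,r.fun
HUE={"red":(0,1),"yellow":(17,28),"blue":(108,118),"green":(50,80)}
def near(px,poly_img,rad):
    m=np.zeros((480,640),np.uint8); cv2.circle(m,tuple(int(round(a)) for a in px),rad,1,-1); return m>0
def cmask(im,name):
    H=cv2.cvtColor(im,cv2.COLOR_RGB2HSV).astype(int); h,s,v=H[...,0],H[...,1],H[...,2]
    if name=="red": b=((h<5)|(h>174))
    elif name=="yellow": b=(h>16)&(h<32)
    elif name=="blue": b=(h>100)&(h<125)
    else: b=(h>45)&(h<90)
    return b&(s>110)&(v>35)
def cass(I,name,p0,dz=0,rad=32):
    ms={}
    for n in I:
        c=proj(I[n],place(np.array([[0,0,.061]]),p0,dz))[0]
        m=(cmask(I[n]["pixels"],name)&near(c,0,rad)).astype(np.uint8)
        k,l,st,_=cv2.connectedComponentsWithStats(m)
        if k<2: continue
        ms[n]=l==1+np.argmax(st[1:,4])
    return fit(I,ms,RIB,p0,dz)
def rel(pos,yaw_or_R):
    "one row from the measured pose to a world pose"
    s=robot.observe(); r=R.from_quat(s["tool_rot"]); d=r.inv().apply(np.asarray(pos)-s["eef_pos"])/.4
    t=(r.inv()*yaw_or_R).as_rotvec()/np.radians(60); return np.round(np.r_[t,d],3)
E
python3 - <<'E'
from h import *
I=imgs()
g={"red":(190,281),"blue":(255,290),"green":(303,291),"yellow":(359,285)}
for n,(u,v) in g.items():
    p=unproj(I["top"],u,v,.07); x,c=cass(I,n,[p[0],p[1],0]); print(n,np.round(x,4),round(c,3))
def lowsat(n,smax,v0,v1):
    H=cv2.cvtColor(I[n]["pixels"],cv2.COLOR_RGB2HSV); return (H[...,1]<smax)&(H[...,2]>v0)&(H[...,2]<v1)
for u,v in((265,206),(265,180),(300,250),(470,255),(438,240)): print(u,v,cv2.cvtColor(I["top"]["pixels"],cv2.COLOR_RGB2HSV)[v,u])
for u,v in((370,294),(370,260),(370,303),(130,258)): print(u,v,cv2.cvtColor(I["scene"]["pixels"],cv2.COLOR_RGB2HSV)[v,u])
for nm,px,z in(("jar",(413,293),.06),("varn",(135,230),.14),("varnbase",(150,238),0)): print(nm,unproj(I["top"],*px,z))
P=lambda u,v,z:unproj(I["top"],u,v,z)
print("rail ends",P(194,206,.046),P(336,209,.046),"tray",P(470,258,0.01))
a=I["top"]["pixels"][165:315,180:520,::-1]; cv2.imwrite("pics/a.png",cv2.resize(a,None,fx=2.35,fy=2.35,interpolation=cv2.INTER_CUBIC))
E
```

```text
red [0.4526 0.3045 0.3402] 0.399
blue [0.4324 0.1644 0.2285] 0.455
green [ 0.4294  0.0427 -0.0104] 0.459
yellow [ 0.4379 -0.0909  0.4147] 1.178
265 206 [ 12  30 168]
265 180 [ 19  46 179]
300 250 [ 19  45 183]
470 255 [ 9 20 89]
438 240 [ 13  23 102]
370 294 [  5  21 132]
370 260 [ 18  43 154]
370 303 [ 11  28 127]
130 258 [ 5 19 79]
jar [ 0.41711316 -0.21484031  0.06      ]
varn [0.56450427 0.40542294 0.14      ]
varnbase [0.55959998 0.4151944  0.        ]
rail ends [0.63019485 0.29757293 0.046     ] [ 0.61814673 -0.04003939  0.046     ] tray [ 0.49888411 -0.36350317  0.01      ]
```

View pics/a.png

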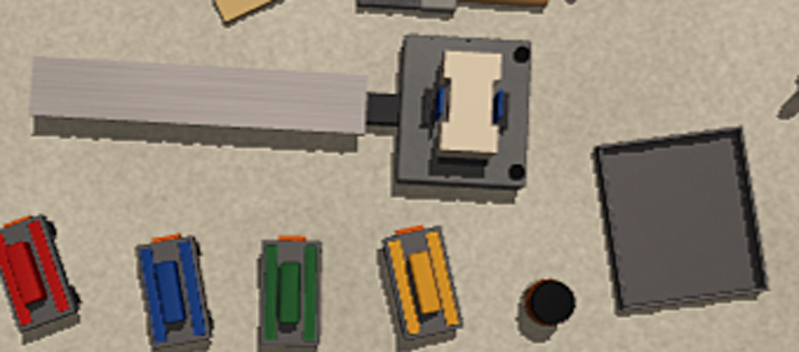

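The rail corners in the crop are about (33,57), (367,76), (365,133) and (31,116). The box corners are (407,35), (531,42), (524,188) and (398,183), and the tray corners are (594,147), (742,128), (768,290) and (617,312). The cassettes also have coloured strips along the slab edges, so I'll add those to the fit.

```bash
cat >> h.py <<'E'
def cass(I,name,p0,dz=0,rad=45,strip=(.016,.026,.046),full=False):
    y0,y1,L=strip
    parts=[RIB,box(-L,L,y0,y1,.0455,.0465),box(-L,L,-y1,-y0,.0455,.0465)]
    ms={}
    for n in I:
        c=proj(I[n],place(np.array([[0,0,.061]]),p0,dz))[0]
        m=(cmask(I[n]["pixels"],name)&near(c,0,rad)).astype(np.float32)
        ms[n]=cv2.GaussianBlur(cv2.resize(m,None,fx=K,fy=K,interpolation=cv2.INTER_LINEAR),(0,0),K),c
    def cost(p):
        e=0
        for n,(m,c) in ms.items():
            x0,y0=[int(max(a*K-200,0)) for a in c]; sub=m[y0:y0+400,x0:x0+400]; r=np.zeros(sub.shape,np.float32)
            for M in parts:
                h=cv2.convexHull(((proj(I[n],place(M,p,dz))+.5)*K-.5-[x0,y0]).astype(np.float32))
                cv2.fillConvexPoly(r,np.round(h*16).astype(np.int32),1,shift=4)
            r=cv2.GaussianBlur(r,(0,0),K); e+=((r-sub)**2).sum()/r.sum()
        return e
    r=minimize(cost,p0,method="Nelder-Mead",options=dict(initial_simplex=np.array(p0)+np.array([[0,0,0],[.012,0,0],[0,.012,0],[0,0,.12]]),xatol=2e-4,fatol=1e-4))
    return r.x,r.fun
E
python3 - <<'E'
from h import *
from scipy.optimize import least_squares
I=imgs()
g={"red":(.4526,.3045,.34),"blue":(.4324,.1644,.16),"green":(.429,.043,0),"yellow":(.438,-.091,.23)}
best=min(((cass(I,"green",g["green"],strip=(a,b,L)),(a,b,L)) for a in(.014,.017,.020) for b in(.024,.027,.03) for L in(.042,.048,.052)),key=lambda t:t[0][1]); print(best)
for n,p in g.items():
    x,c=cass(I,n,p,strip=best[1]); print(n,np.round(x,4),round(c,3))
def corners(C,hx,hy,z,p0):
    px=(np.array(C)+.5)/2.35-.5+[180,165]
    M=np.array([[hx,hy,z],[hx,-hy,z],[-hx,-hy,z],[-hx,hy,z]])
    r=least_squares(lambda p:(proj(I["top"],place(M,p))-px).ravel(),p0); return np.round(r.x,4),np.round(r.fun,1)
print("rail",corners([(33,57),(367,76),(365,133),(31,116)],.03,.17,.046,[.62,.13,0]))
print("box",corners([(407,35),(531,42),(524,188),(398,183)],.075,.065,.046,[.62,-.14,0]))
print("tray",corners([(594,147),(742,128),(768,290),(617,312)],.085,.075,.025,[.5,-.36,0]))
E
```

```text
((array([ 0.42888972,  0.04161518, -0.03840166]), np.float64(0.17150187492370605)), (0.014, 0.024, 0.042))
red [0.4535 0.3015 0.3469] 0.118
blue [0.4324 0.1594 0.1707] 0.132
green [ 0.4289  0.0416 -0.0384] 0.172
yellow [ 0.4379 -0.091   0.2009] 0.153
rail (array([ 0.6294,  0.1302, -0.0678]), array([ 0.3,  0.1,  0.5, -0.4,  0. ,  0.3, -0.8, -0.1]))
box (array([ 0.6091, -0.1387, -0.0714]), array([-1. , -0. ,  0.6,  0.1,  0.9,  0.5, -0.5, -0.5]))
tray (array([ 0.4986, -0.3575,  0.1144]), array([ 0.5, -0.5, -1. , -0.3, -0.8,  1. ,  1.2, -0.2]))
```

```bash
cat >> h.py <<'E'
def down(psi,pitch=0): # tool down, tool y at psi from world y; pitch = foot end (tool -x) up
    return R.from_euler("z",psi)*R.from_matrix(np.diag([-1.,1,-1]))*R.from_euler("y",pitch)
W=np.array([.6294,.1302,-.0690]); TR=np.array([.4986,-.3575,.1144])
def w2(x,y,z): return place(np.array([[x,y,z]]),W)[0]
E
python3 -c "
from h import *
print(rel([.45,.2,.25],down(-.069)))
print(w2(0,-.27,0), down(0,.2).apply([[-1,0,0]]))
"
```

```text
[-0.    -0.    -0.286 -0.869 -0.69  -0.1  ]
[ 0.61078478 -0.13915752  0.        ] [[ 0.98006658  0.         -0.19866933]]
```

```bash
sed -i 's/R.from_euler("y",pitch)/R.from_euler("y",-pitch)/' h.py
python3 -m inch '[[0,0,-0.05,-0.12,-0.1,-0.1,1],[0,0,-0.1,-0.24,-0.19,-0.1,1],[0,0,-0.15,-0.36,-0.28,-0.1,1],[0,0,-0.2,-0.48,-0.38,-0.1,1],[0,0,-0.25,-0.6,-0.47,-0.1,1],[0,0,-0.286,-0.72,-0.57,-0.1,1],[0,0,-0.286,-0.84,-0.66,-0.1,1],[0,0,-0.286,-0.869,-0.69,-0.1,1]]'
python3 -c "
from h import *
print(robot.observe()['q'],rel([.6105,-.139,.16],down(-.069)))"
```

```text
time: 1.3
eef_pos: [0.4519, 0.1962, 0.2502]
tool_rot: [0.038, 0.999, -0.0, 0.0]
wrist_force: [-0.1, 1.1, -0.4]
finger_gap: 0.0857
gripper_force: 0.0
[-7.37831661e-01  9.20469880e-03  2.37751961e-01  1.75107220e+00
 -1.63233400e-03  1.38101265e+00  9.95577610e-01] [-0.     0.001 -0.006 -0.458 -0.806  0.226]
```

```bash
python3 -m inch '[[0,0,0,-0.06,-0.11,0.02,1],[0,0,0,-0.13,-0.23,0.05,1],[0,0,0,-0.2,-0.35,0.08,1],[0,0,0,-0.27,-0.47,0.12,1],[0,0,0,-0.34,-0.59,0.16,1],[0,0,0,-0.4,-0.71,0.2,1],[0,0,-0.006,-0.458,-0.806,0.226,1],[0,0,-0.006,-0.458,-0.806,0.226,1]]'
python3 - <<'E'
from h import *
print(rel([.6105,-.139,.07],down(-.069)))
i=optics.get_image("top")
c=proj(i,[[.6105,-.139,.1]])[0]; u,v=int(c[0])-80,int(c[1])-60
a=cv2.resize(i["pixels"][v:v+120,u:u+160,::-1],None,fx=5,fy=5,interpolation=cv2.INTER_CUBIC); j=optics.get_image("scene")
c=proj(j,[[.6105,-.139,.1]])[0]; u,v=int(c[0])-60,int(c[1])-60
b=cv2.resize(j["pixels"][v:v+120,u:u+120,::-1],(600,600),interpolation=cv2.INTER_CUBIC)
cv2.imwrite("pics/b.png",cv2.resize(np.hstack([a,b]),None,fx=.57,fy=.57))
E
```

```text
time: 2.3
eef_pos: [0.6102, -0.137, 0.158]
tool_rot: [0.034, 0.999, -0.001, -0.001]
wrist_force: [-0.5, 0.4, -0.0]
finger_gap: 0.0854
gripper_force: 0.0
[-0.002 -0.002  0.002 -0.002 -0.004  0.22 ]
```

View pics/b.png

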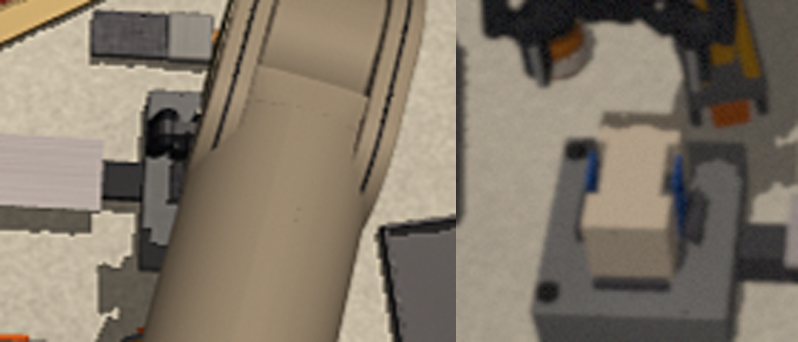

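The arm hides the top view. The scene crop shows the open fingers (540,70)–(690,100) straddling the cover, which has its blue tabs at (590,170) and (680,190). I'll descend and squeeze.

```bash
python3 -m inch '[[0,0,0,0,-0.003,0.04,1],[0,0,0,0,-0.004,0.08,1],[0,0,0,0,-0.004,0.12,1],[0,0,0,0,-0.004,0.16,1],[0,0,0,0,-0.004,0.2,1],[0,0,0,0,-0.004,0.22,1],[0,0,0,0,-0.004,0.22,1],[0,0,0,0,-0.004,0.22,0.4]]'
python3 -m inch '[[0,0,0,0,0,0,0],[0,0,0,0,0,0,-0.3],[0,0,0,0,0,0,-0.5],[0,0,0,0,0,0,-0.5],[0,0,0,0,0,0,-0.5],[0,0,0,0,0,0,-0.5],[0,0,0,0,0,0,-0.5],[0,0,0,0,0,0,-0.5]]'
```

```text
time: 3.4
eef_pos: [0.6108, -0.1358, 0.0721]
tool_rot: [0.032, 1.0, -0.0, 0.0]
wrist_force: [-0.8, 0.2, -0.2]
finger_gap: 0.0696
gripper_force: 0.0
time: 4.4
eef_pos: [0.6117, -0.1364, 0.075]
tool_rot: [0.032, 0.999, 0.0, 0.002]
wrist_force: [-8.1, 0.6, 23.6]
finger_gap: 0.0386
gripper_force: 60.4
```

```bash
python3 - <<'E'
from h import *
j=optics.get_image("scene")
c=proj(j,[[.6105,-.139,.1]])[0]; u,v=int(c[0])-60,int(c[1])-60
b=cv2.resize(j["pixels"][v:v+120,u:u+120,::-1],(600,600),interpolation=cv2.INTER_CUBIC)
cv2.imwrite("pics/c.png",b); s=robot.observe(); print(s['finger_gap'],s['wrist_force'],s['moment'])
E
```

```text
0.038801171443935856 [-7.96550583  0.87092624 24.20198553] [ 0.24858051  1.74994367 -0.10650198]
```

View pics/c.png

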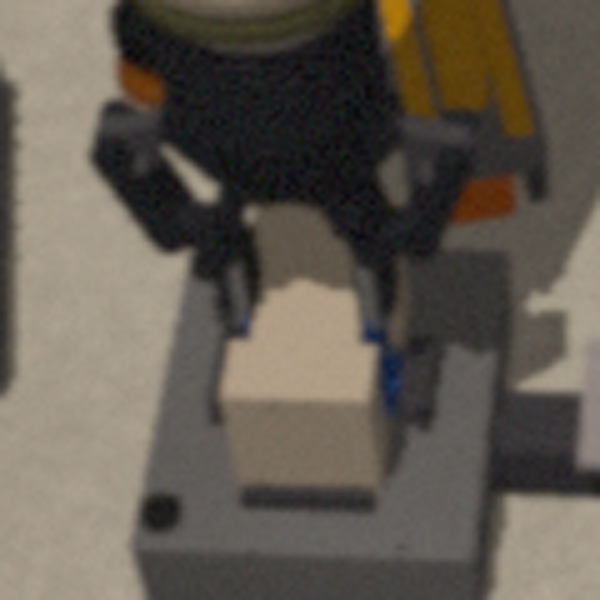

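The fingers are closed on the tabs from the robot side. The tab fronts are at (240,330) and (390,370), and the cover's front top edge runs (220,398)–(382,398). I'll check the cover's real position against the calibration.

```bash
python3 - <<'E'
from h import *
j=optics.get_image("scene")
c=proj(j,[[.6105,-.139,.1]])[0]; u,v=int(c[0])-60,int(c[1])-60
f=lambda P:np.round((proj(j,np.array([w2(a,b-.27,z) for a,b,z in P]))-[u,v]+.5)*5-.5,0).tolist()
print("front top",f([(.048,-.027,.106),(.048,.027,.106)]),"front bottom",f([(.048,-.027,.046),(.048,.027,.046)]))
print("tab top outer edges",f([(.013,.03,.106),(-.013,.03,.106),(.013,-.03,.106),(-.013,-.03,.106)]))
print("box front corners",f([(.075,-.065,.046),(.075,.065,.046)]))
print("tcp", np.round((proj(j,[robot.observe()["eef_pos"]])[0]-[u,v])*5))
E
```

```text
front top [[208.0, 396.0], [357.0, 401.0]] front bottom [[229.0, 490.0], [371.0, 494.0]]
tab top outer edges [[376.0, 324.0], [384.0, 270.0], [215.0, 319.0], [225.0, 265.0]]
box front corners [[116.0, 547.0], [465.0, 558.0]]
tcp [314. 344.]
```

```bash
python3 -m inch '[[0,0,0,0,0,0,0.3],[0,0,0,0,0,0,0.8],[0,0,0,0,0,0,0.8],[0,0,0,0,0,0.006,0.8],[0,0,0,0,0.002,0.013,0.8],[0,0,0,0,0.002,0.02,0.8],[0,0,0,0,0.002,0.02,0.8],[0,0,0,0,0.002,0.02,0.8]]'
python3 -m inch '[[0,0,0,0,0,0,0.4],[0,0,0,0,0,0,0.2],[0,0,0,0,0,0,-0.1],[0,0,0,0,0,0,-0.3],[0,0,0,0,0,0,-0.3],[0,0,0,0,0,0,-0.3],[0,0,0,0,0,0,-0.3],[0,0,0,0,0,0,-0.3]]'
```

```text
time: 5.5
eef_pos: [0.6104, -0.1349, 0.0636]
tool_rot: [0.032, 1.0, 0.0, 0.0]
wrist_force: [0.6, -0.3, 0.4]
finger_gap: 0.0767
gripper_force: 0.0
time: 6.5
eef_pos: [0.6111, -0.1354, 0.0664]
tool_rot: [0.032, 0.999, 0.0, 0.001]
wrist_force: [-10.3, 1.1, 23.5]
finger_gap: 0.0408
gripper_force: 59.2
```

```bash
python3 -m inch '[[0,0,0,0,0,-0.01,-0.4],[0,0,0,0,0,-0.02,-0.4],[0,0,0,0,0,-0.04,-0.4],[0,0,0,0,0,-0.06,-0.4],[0,0,0,0,0,-0.09,-0.4],[0,0,0,0,0,-0.12,-0.4],[0,0,0,0,0,-0.15,-0.4],[0,0,0,0,0,-0.15,-0.4]]'
python3 - <<'E'
from h import *
j=optics.get_image("scene")
c=proj(j,[[.6105,-.139,.1]])[0]; u,v=int(c[0])-80,int(c[1])-90
cv2.imwrite("pics/d.png",cv2.resize(j["pixels"][v:v+160,u:u+160,::-1],(600,600),interpolation=cv2.INTER_CUBIC)); print(robot.observe()['q'])
E
```

```text
time: 7.5
eef_pos: [0.6111, -0.135, 0.1249]
tool_rot: [0.031, 1.0, 0.0, 0.001]
wrist_force: [0.2, -1.2, -1.7]
finger_gap: 0.0393
gripper_force: 60.8
[-0.25567043  0.42050225  0.51743613  1.59364021 -0.22005101  1.185017
  1.81521281]
```

View pics/d.png

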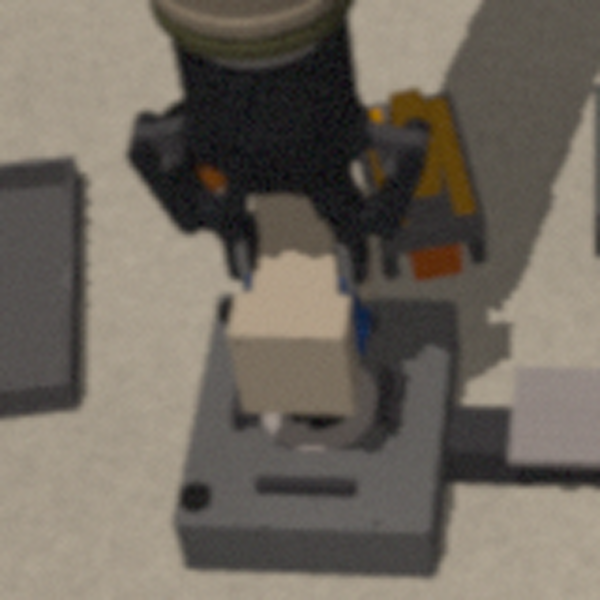

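The cover came off, and the dial is visible below it at (310,420). Next it goes to the tray.

```bash
python3 -c "
from h import *
print(rel([.4986,-.3555,.17],down(.114)))"
```

```text
[ 0.     0.001 -0.169  0.245 -0.568 -0.115]
```

```bash
python3 -m inch '[[0,0,0,0,0,-0.06,-0.4],[0,0,0,0.02,-0.06,-0.115,-0.4],[0,0,-0.05,0.07,-0.16,-0.115,-0.4],[0,0,-0.1,0.12,-0.28,-0.115,-0.4],[0,0,-0.15,0.17,-0.4,-0.115,-0.4],[0,0,-0.169,0.22,-0.5,-0.115,-0.4],[0,0,-0.169,0.245,-0.568,-0.115,-0.4],[0,0,-0.169,0.245,-0.568,-0.115,-0.4]]'
python3 -c "
from h import *
print(rel([.4986,-.3555,.026],down(.114)))"
```

```text
time: 8.55
eef_pos: [0.4962, -0.358, 0.1691]
tool_rot: [-0.055, 0.999, -0.0, -0.001]
wrist_force: [0.4, 1.5, -0.5]
finger_gap: 0.0394
gripper_force: 60.8
[-0.    -0.001 -0.004 -0.007  0.006  0.358]
```

```bash
python3 -m inch '[[0,0,0,0,0,0.08,-0.4],[0,0,0,0,0,0.16,-0.4],[0,0,0,0,0,0.24,-0.4],[0,0,0,0,0,0.3,-0.4],[0,0,0,0,0,0.33,-0.4],[0,0,0,0,0,0.35,-0.4],[0,0,0,0,0,0.36,-0.4],[0,0,0,0,0,0.36,-0.4]]'
python3 -m inch '[[0,0,0,0,0,0,0.2],[0,0,0,0,0,0,0.7],[0,0,0,0,0,0,0.7],[0,0,0,0,0,-0.1,0.7],[0,0,0,0,0,-0.2,0.7],[0,0,0,0,0,-0.3,0.7],[0,0,0,0,0,-0.4,0.7],[0,0,0,0.03,0,-0.5,1]]'
```

```text
time: 9.55
eef_pos: [0.4986, -0.3555, 0.0259]
tool_rot: [-0.057, 0.998, -0.0, 0.0]
wrist_force: [0.1, -0.2, 0.3]
finger_gap: 0.0395
gripper_force: 60.8
time: 10.55
eef_pos: [0.4868, -0.3564, 0.227]
tool_rot: [-0.058, 0.998, -0.0, 0.0]
wrist_force: [0.5, 0.1, 0.5]
finger_gap: 0.0853
gripper_force: 0.0
```

```bash
sed -i 's/strip=(.016,.026,.046)/strip=(.014,.024,.042)/' h.py
python3 - <<'E'
from h import *
I=imgs()
g={"red":(.4535,.3015,.347),"blue":(.4324,.1594,.17),"green":(.429,.0416,-.038),"yellow":(.438,-.091,.2)}
for n,p in g.items():
    print(n,*[ (k,np.round(cass({k:I[k]},n,p)[0],4)) for k in I], np.round(cass(I,n,p)[0],4))
t=I["top"]["pixels"][170:260,185:425,::-1]; s=I["scene"]["pixels"][240:340,185:475,::-1]
a=cv2.resize(t,None,fx=800/240,fy=800/240,interpolation=cv2.INTER_CUBIC); b=cv2.resize(s,None,fx=800/290,fy=800/290,interpolation=cv2.INTER_CUBIC)
print(a.shape,b.shape); cv2.imwrite("pics/e.png",np.vstack([a,b]))
E
```

```text
red ('top', array([0.453 , 0.3001, 0.3301])) ('scene', array([0.4538, 0.3031, 0.3344])) [0.4535 0.3014 0.3447]
blue ('top', array([0.4319, 0.1579, 0.166 ])) ('scene', array([0.4332, 0.1611, 0.1622])) [0.4322 0.1592 0.1752]
green ('top', array([ 0.4296,  0.04  , -0.0141])) ('scene', array([ 0.4286,  0.0433, -0.0396])) [ 0.4292  0.0416 -0.0372]
yellow ('top', array([ 0.4379, -0.0928,  0.2036])) ('scene', array([ 0.4386, -0.0888,  0.2033])) [ 0.4381 -0.0909  0.2134]
(300, 800, 3) (276, 800, 3)
```

View pics/e.png

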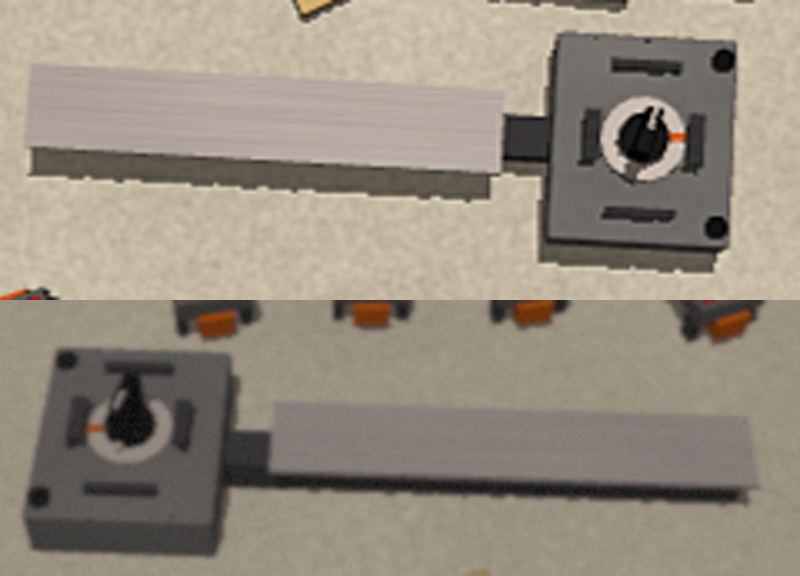

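Both views show the bare dial. In the top crop the ring centre is (643,139), the pointer is near (657,113) and the orange mark is at (678,137). In the scene crop the rail corners are (274,402), (747,417), (758,488) and (271,472).

```bash
python3 - <<'E'
from h import *
from scipy.optimize import least_squares
I=imgs()
un=lambda C,k,o:(np.array(C)+.5)/k-.5+o
T=un([(30,64),(504,91),(501,174),(26,146),(558,33),(737,42),(728,249),(547,241)],800/240,[185,170])
S=un([(758,188),(271,172),(274,102),(747,117)],800/290,[185,240])
r=np.array([[.03,.17,.046],[.03,-.17,.046],[-.03,-.17,.046],[-.03,.17,.046]])
b=np.array([[.075,.065,.046],[.075,-.065,.046],[-.075,-.065,.046],[-.075,.065,.046]])-[0,.27,0]
M=np.vstack([r,b])
for nm,f in(("top",lambda p:(proj(I["top"],place(M,p))-T).ravel()),("scene",lambda p:(proj(I["scene"],place(r,p))-S).ravel())):
    q=least_squares(f,[.63,.13,-.07]); print(nm,np.round(q.x,4),np.round(q.fun,1))
s=robot.observe(); y=[.439,-.0895,.205]
c=down(.205)
print(rel([.439,-.0895,.16],c))
E
```

```text
top [ 0.6295  0.1308 -0.072 ] [ 0.2 -0.   0.3 -0.  -0.2  0.  -0.6  0.3 -0.2 -0.4  0.4  0.   0.4  0.4
 -0.3 -0.3]
scene [ 0.6315  0.134  -0.0682] [ 0.7 -0.4 -0.9 -0.2 -0.1  0.2  0.3  0.1]
[-0.001  0.002 -0.087  0.043  0.678  0.165]
```

```bash
cat >> h.py <<'E'
W=np.array([.6303,.1335,-.0705])
def mount(y,ex,ez,pitch,dx=0,h=.047,dyaw=0):
    "TCP pose: inner leg corner at ex (m, from rail edge, + = over the rail), ez above rail top"
    Rt=down(W[2],np.radians(pitch)); off=Rt.apply([-dx-(-.0)+0,0,0]) # dx: tcp ahead of cassette centre
    corner=np.array([-.03+ex,y,.046+ez]); cw=w2(*corner)
    loc=np.array([-.032-dx,0,-.012-(h-.038)])      # corner from TCP, cassette axes
    C=R.from_euler("z",W[2])*R.from_euler("y",-np.radians(pitch))
    return cw-C.apply(loc),Rt
E
python3 -m inch '[[0,0,-0.04,0,0.1,0,1],[0,0,-0.087,0.01,0.22,0.02,1],[0,0,-0.087,0.02,0.34,0.05,1],[0,0,-0.087,0.03,0.46,0.08,1],[0,0,-0.087,0.043,0.58,0.12,1],[0,0,-0.087,0.043,0.678,0.165,1],[0,0,-0.087,0.043,0.678,0.165,1],[0,0,-0.087,0.043,0.678,0.165,1]]'
python3 -c "
from h import *
print(rel([.4385,-.0898,.047],down(.205)))"
```

```text
time: 11.75
eef_pos: [0.4383, -0.0897, 0.1592]
tool_rot: [-0.102, 0.995, -0.0, -0.0]
wrist_force: [-0.7, 1.4, -0.4]
finger_gap: 0.0852
gripper_force: 0.0
[-0.    -0.001  0.    -0.001 -0.     0.281]
```

```bash
python3 -m inch '[[0,0,0,0,0,0.05,1],[0,0,0,0,0,0.11,1],[0,0,0,0,0,0.17,1],[0,0,0,0,0,0.22,1],[0,0,0,0,0,0.26,1],[0,0,0,0,0,0.281,1],[0,0,0,0,0,0.281,1],[0,0,0,0,0,0.281,0.2]]'
python3 -m inch '[[0,0,0,0,0,0,-0.4],[0,0,0,0,0,0,-1],[0,0,0,0,0,0,-1],[0,0,0,0,0,0,-1],[0,0,0,0,0,0,-1],[0,0,0,0,0,-0.08,-1],[0,0,0,0,0,-0.18,-1],[0,0,0,0,0,-0.3,-1]]'
python3 -c "
from h import *
print(robot.observe()['wrist_force'],robot.observe()['finger_gap'])
p,r=mount(-.126,-.02,.06,0); print(p,rel(p,r))"
```

```text
time: 12.75
eef_pos: [0.439, -0.0896, 0.0478]
tool_rot: [-0.102, 0.995, -0.0, 0.0]
wrist_force: [-1.0, 0.4, 0.8]
finger_gap: 0.0698
gripper_force: 0.0
time: 13.75
eef_pos: [0.4374, -0.089, 0.1676]
tool_rot: [-0.102, 0.995, 0.0, -0.001]
wrist_force: [0.7, -0.4, -3.0]
finger_gap: 0.0181
gripper_force: 59.5
[ 0.70550627 -0.38453969 -2.95871428] 0.018106661073407675
[0.60346907 0.00908095 0.127     ] [ 0.    -0.002  0.263 -0.457  0.156  0.101]
```

```bash
python3 -m inch '[[0,0,0.05,-0.08,0.02,0,-1],[0,0,0.12,-0.17,0.05,0,-1],[0,0,0.2,-0.26,0.08,0,-1],[0,0,0.263,-0.35,0.12,0.03,-1],[0,0,0.263,-0.43,0.15,0.06,-1],[0,0,0.263,-0.457,0.156,0.101,-1],[0,0,0.263,-0.457,0.156,0.101,-1],[0,0,0.263,-0.457,0.156,0.101,-1]]'
python3 -c "
from h import *
for a in((-.02,.015,12),(-.02,.002,12),(.002,.002,12)):
  p,r=mount(-.126,*a); print(p,rel(p,r))"
```

```text
time: 14.75
eef_pos: [0.6041, 0.0079, 0.1271]
tool_rot: [0.036, 0.999, -0.0, -0.0]
wrist_force: [1.1, -0.9, -2.2]
finger_gap: 0.018
gripper_force: 59.5
[0.59841623 0.00943776 0.08819427] [-0.    -0.2   -0.001  0.014  0.003  0.097]
[0.59841623 0.00943776 0.07519427] [-0.    -0.2   -0.001  0.014  0.003  0.13 ]
[0.62036158 0.00788805 0.07519427] [-0.    -0.2   -0.001 -0.041  0.003  0.13 ]
```

```bash
python3 -m inch '[[0,-0.1,0,0.005,0,0.02,-1],[0,-0.2,0,0.014,0.003,0.05,-1],[0,-0.2,0,0.014,0.003,0.08,-1],[0,-0.2,0,0.014,0.003,0.11,-1],[0,-0.2,0,0.014,0.003,0.13,-1],[0,-0.2,0,0.014,0.003,0.13,-1],[0,-0.2,0,0.014,0.003,0.13,-1],[0,-0.2,0,0.014,0.003,0.13,-1]]'
python3 -c "
from h import *
print(robot.observe()['wrist_force'])
for a in((-.005,.002,12),(.002,.002,12),(.005,.002,12)):
  p,r=mount(-.126,*a); print(p,rel(p,r))"
```

```text
time: 15.75
eef_pos: [0.6012, 0.01, 0.0779]
tool_rot: [0.036, 0.994, -0.003, 0.105]
wrist_force: [-17.7, -0.5, 28.7]
finger_gap: 0.018
gripper_force: 75.6
[-17.68113822  -0.50614014  28.67682914]
[0.61337897 0.00838114 0.07519427] [ 0.001  0.002 -0.001 -0.029 -0.002  0.013]
[0.62036158 0.00788805 0.07519427] [ 0.001  0.002 -0.001 -0.046 -0.002  0.017]
[0.62335413 0.00767672 0.07519427] [ 0.001  0.002 -0.001 -0.053 -0.002  0.018]
```

```bash
cat >> h.py <<'E'
def foot(i,p,dz=0,rad=22):
    "orange foot blob centre in image i, near predicted foot of cassette pose p"
    H=cv2.cvtColor(i["pixels"],cv2.COLOR_RGB2HSV).astype(int)
    c=proj(i,place(np.array([[.052,0,.02]]),p,dz))[0]
    m=((H[...,0]>4)&(H[...,0]<15)&(H[...,1]>170)&(H[...,2]>60)&near(c,0,rad)).astype(np.uint8)
    k,l,st,ce=cv2.connectedComponentsWithStats(m)
    if k<2: return c,None,0
    j=1+np.argmax(st[1:,4]); return c,ce[j],st[j,4]
E
python3 -c "
from h import *
p,r=mount(-.126,-.03,.05,0); print(p,rel(p,r))"
```

```text
[0.59349391 0.00978536 0.117     ] [ 0.001  0.202 -0.001 -0.002 -0.002 -0.099]
```

```bash
python3 -m inch '[[0,0,0,0,0,-0.05,-1],[0,0.1,0,0,0,-0.1,-1],[0,0.202,0,0,0,-0.1,-1],[0,0.202,0,0,0,-0.1,-1],[0,0.202,0,0,0,-0.1,-1],[0,0.202,0,0,0,-0.1,-1],[0,0.202,0,0,0,-0.1,-1],[0,0.202,0,0,0,-0.1,-1]]'
python3 - <<'E'
from h import *
I=imgs(); i=I["scene"]
for n,p in {"red":(.4535,.303,.333),"blue":(.4324,.161,.165),"green":(.429,.043,-.03)}.items(): print(n,*[np.round(a,1) for a in foot(i,p)])
s=robot.observe(); e=s["eef_pos"]; print(e,s["wrist_force"],R.from_quat(s["tool_rot"]).as_matrix()[:,2])
print("yel",*[np.round(a,1) for a in foot(i,(e[0],e[1],W[2]),e[2]-.047,30)])
c=proj(i,[e])[0].astype(int); cv2.imwrite("pics/f.png",cv2.resize(i["pixels"][c[1]-70:c[1]+70,c[0]-80:c[0]+80,::-1],(640,560),interpolation=cv2.INTER_CUBIC)); print(c)
E
```

```text
time: 16.75
eef_pos: [0.5908, 0.0113, 0.1141]
tool_rot: [0.035, 0.999, 0.0, -0.001]
wrist_force: [0.1, 0.6, -2.9]
finger_gap: 0.0178
gripper_force: 71.2
red [449.1 248. ] [448.9 248.6] 92
blue [378.2 242.8] [378.3 243.6] 96
green [318.9 243.1] [324. 243.] 1
[0.59087179 0.01125835 0.11404327] [-0.19220769 -0.02646541 -3.08406119] [-1.75419145e-03  3.26793384e-04 -9.99998408e-01]
yel [305.6 285.5] [306.6 284. ] 121
[306 254]
```

View pics/f.png

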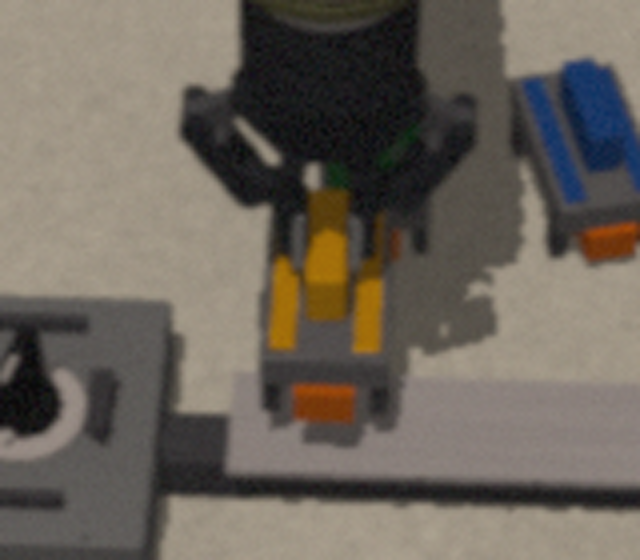

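The picture shows the yellow cassette held over the rail's -y end: rib front edges at rows 282 and 320, strip ends at 350, foot at (325,403). I'll compare this with the pose predicted for no slip.

```bash
python3 - <<'E'
from h import *
from scipy.optimize import least_squares
i=optics.get_image("scene"); s=robot.observe(); e=s["eef_pos"]
L=np.array([[.03,0,.038],[.03,0,.008],[.042,.02,.008],[.052,.0,.008]]); obs=np.array([282,320,350,359])
c=np.array([306,254])
def rows(p):
    C=R.from_euler("z",W[2])*R.from_euler("y",-p[1]); P=e-[0,0,.009]+C.apply(L+[p[0],0,0]); return (proj(i,P)[:,1]-c[1]+70+.5)*4-.5
print(rows([0,0])); r=least_squares(lambda p:rows(p)-obs,[0,0],x_scale=[.01,.1]); print(r.x[0],np.degrees(r.x[1]),r.fun)
# check on blue lying: orientation bias
I={"scene":i}; p=cass(I,"blue",[.4324,.161,.165])[0]; print(p)
E
```

```text
[294.76570546 335.81434264 357.69310899 373.53168014]
-0.008070584559250794 -0.9013294646562228 [ 0.59594068  2.91279354 -5.17807742  1.69934156]
[0.43366093 0.16129045 0.16552526]
```

The cassette has slid in the grip after touching the rail. I'll set it back on the table and re-grasp it.

```bash
python3 -c "
from h import *
print(rel([.445,-.08,.125],down(-.0705)))"
```

```text
[ 0.    -0.002  0.     0.348 -0.253 -0.027]
```

```bash
python3 -m inch '[[0,0,0,0.06,0,-0.027,-1],[0,0,0,0.12,-0.05,-0.027,-1],[0,0,0,0.2,-0.12,-0.027,-1],[0,0,0,0.28,-0.2,-0.027,-1],[0,0,0,0.348,-0.253,-0.027,-1],[0,0,0,0.348,-0.253,0.03,-1],[0,0,0,0.348,-0.253,0.08,-1],[0,0,0,0.348,-0.253,0.12,-1]]'
python3 -m inch '[[0,0,0,0,0,0.015,-1],[0,0,0,0,0,0.03,-1],[0,0,0,0,0,0.035,-1],[0,0,0,0,0,0.04,-1],[0,0,0,0,0,0.044,-1],[0,0,0,0,0,0.046,-1],[0,0,0,0,0,0.046,-1],[0,0,0,0,0,0.046,-1]]'
```

```text
time: 17.9
eef_pos: [0.4448, -0.08, 0.0656]
tool_rot: [0.035, 0.999, 0.0, -0.001]
wrist_force: [-0.2, 0.2, -2.8]
finger_gap: 0.0179
gripper_force: 71.3
time: 18.9
eef_pos: [0.4449, -0.08, 0.0479]
tool_rot: [0.035, 0.999, 0.0, -0.001]
wrist_force: [-0.6, 0.3, -2.5]
finger_gap: 0.0175
gripper_force: 71.2
```

```bash
python3 -m inch '[[0,0,0,0,0,0,-0.4],[0,0,0,0,0,0,1],[0,0,0,0,0,0,1],[0,0,0,0,0,0,1],[0,0,0,0,0,-0.08,1],[0,0,0,0.08,0,-0.18,1],[0,0,0,0.16,-0.12,-0.28,1],[0,0,0,0.16,-0.25,-0.3,1]]'
python3 - <<'E'
from h import *
I=imgs()
print([np.round(cass({k:I[k]},"yellow",[.44,-.08,-.07])[0],4) for k in I],*[foot(I[k],(.44,-.08,-.07)) for k in I])
E
```

```text
time: 19.9
eef_pos: [0.3741, -0.1756, 0.1701]
tool_rot: [0.034, 0.999, 0.001, 0.001]
wrist_force: [1.1, 0.4, 0.5]
finger_gap: 0.0853
gripper_force: 0.0
[array([ 0.4443, -0.0814, -0.0704]), array([ 0.4446, -0.0783, -0.0659])] (array([354.75787217, 262.36281564]), array([355.9, 259.4]), np.int32(20)) (array([260.51453755, 248.16691115]), array([261.73563218, 250.8045977 ]), np.int32(87))
```

```bash
python3 -c "
from h import *
print(rel([.4448,-.0797,.09],down(-.069)))"
```

```text
[-0.     0.002 -0.008 -0.157  0.265  0.2  ]
```

```bash
python3 -m inch '[[0,0,0,-0.07,0.13,0,1],[0,0,0,-0.15,0.25,0.0,1],[0,0,-0.008,-0.157,0.265,0.06,1],[0,0,-0.008,-0.157,0.265,0.14,1],[0,0,-0.008,-0.157,0.265,0.22,1],[0,0,-0.008,-0.157,0.265,0.29,1],[0,0,-0.008,-0.157,0.265,0.322,1],[0,0,-0.008,-0.157,0.265,0.322,0.3]]'
python3 -m inch '[[0,0,0,0,0,0,0],[0,0,0,0,0,0,-0.5],[0,0,0,0,0,0,-1],[0,0,0,0,0,0,-1],[0,0,0,0,0,0,-1],[0,0,0,0,0,0,-1],[0,0,0,0,0,0,-1],[0,0,0,0,0,0,-1]]'
```

```text
time: 21.0
eef_pos: [0.4436, -0.0739, 0.0387]
tool_rot: [0.031, 1.0, -0.0, -0.002]
wrist_force: [0.6, 0.6, -0.2]
finger_gap: 0.0698
gripper_force: 0.0
time: 22.0
eef_pos: [0.4445, -0.0741, 0.0395]
tool_rot: [0.031, 1.0, 0.0, -0.001]
wrist_force: [0.0, -2.9, 5.6]
finger_gap: 0.0183
gripper_force: 64.1
```

```bash
sed -i 's/h=.047/h=.0395/' h.py
python3 -c "
from h import *
p,r=mount(-.126,-.014,.06,0); print(p,rel(p,r)+np.array([0,0,0,0,0,0]))"
```

```text
[0.60945417 0.0086583  0.1195    ] [ 0.    -0.001  0.008 -0.398  0.232 -0.201]
```

```bash
python3 -m inch '[[0,0,0,0,0,-0.08,-1],[0,0,0,0,0,-0.2,-1],[0,0,0,-0.06,0.03,-0.25,-1],[0,0,0.008,-0.16,0.09,-0.25,-1],[0,0,0.008,-0.26,0.15,-0.25,-1],[0,0,0.008,-0.36,0.21,-0.25,-1],[0,0,0.008,-0.398,0.232,-0.22,-1],[0,0,0.008,-0.398,0.232,-0.201,-1]]'
python3 -c "
from h import *
for a in((-.014,.015,18),(-.014,.0015,18),(.002,.0015,18)):
  p,r=mount(-.126,*a); print(p,rel(p,r))"
```

```text
time: 23.0
eef_pos: [0.6084, 0.0099, 0.1172]
tool_rot: [0.034, 0.999, -0.0, -0.002]
wrist_force: [-0.2, -0.6, -2.3]
finger_gap: 0.0188
gripper_force: 63.3
[0.6037305  0.00906248 0.08372781] [-0.    -0.305  0.002  0.011 -0.003  0.084]
[0.6037305  0.00906248 0.07022781] [-0.    -0.305  0.002  0.011 -0.003  0.117]
[0.61969075 0.00793542 0.07022781] [-0.    -0.305  0.002 -0.029 -0.003  0.117]
```

```bash
python3 -m inch '[[0,-0.15,0,0.004,0,0.02,-1],[0,-0.305,0,0.011,-0.003,0.05,-1],[0,-0.305,0.002,0.011,-0.003,0.084,-1],[0,-0.305,0.002,0.011,-0.003,0.09,-1],[0,-0.305,0.002,0.011,-0.003,0.1,-1],[0,-0.305,0.002,0.011,-0.003,0.11,-1],[0,-0.305,0.002,0.011,-0.003,0.117,-1],[0,-0.305,0.002,0.011,-0.003,0.117,-1]]'
python3 -c "
from h import *
for a in((-.014,.0015,18),(.001,.0015,18),(.004,.0015,18)):
  p,r=mount(-.126,*a); print(p,rel(p,r))"
```

```text
time: 24.0
eef_pos: [0.6049, 0.0078, 0.0727]
tool_rot: [0.036, 0.987, -0.006, 0.158]
wrist_force: [-0.9, -0.3, 0.8]
finger_gap: 0.0188
gripper_force: 63.4
[0.6037305  0.00906248 0.07022781] [-0.     0.004 -0.002  0.005  0.003  0.005]
[0.61869324 0.00800586 0.07022781] [-0.     0.004 -0.002 -0.031  0.003  0.017]
[0.62168578 0.00779453 0.07022781] [-0.     0.004 -0.002 -0.038  0.003  0.019]
```

```bash
python3 -m inch '[[0,0,0,0,0,0.003,-1],[0,0,0,0.0,0,0.005,-1],[0,0,0,0.002,0.003,0.005,-1],[0,0,0,0.002,0.003,0.005,-1],[0,0,0,0.002,0.003,0.005,-1],[0,0,0,0.002,0.003,0.005,-1],[0,0,0,0.002,0.003,0.005,-1],[0,0,0,0.002,0.003,0.005,-1]]'
python3 -c "
from h import *
print(robot.observe()['wrist_force'])
for a in((.001,.0015,18),(.004,.0015,18)):
  p,r=mount(-.126,*a); print(p,rel(p,r))"
```

```text
time: 25.0
eef_pos: [0.6049, 0.0081, 0.0715]
tool_rot: [0.036, 0.987, -0.006, 0.159]
wrist_force: [-9.3, -3.8, 12.1]
finger_gap: 0.0183
gripper_force: 65.0
[-9.27160875 -3.82632105 12.12773103]
[0.61869324 0.00800586 0.07022781] [-0.001  0.005 -0.003 -0.032  0.002  0.014]
[0.62168578 0.00779453 0.07022781] [-0.001  0.005 -0.003 -0.039  0.002  0.016]
```

```bash
python3 -c "
from h import *
for a in((-.019,.012,20),(-.019,.0015,20)):
  p,r=mount(-.126,*a); print(p,rel(p,r))"
```

```text
[0.59793574 0.00947169 0.08163049] [-0.001 -0.029 -0.003  0.009  0.002 -0.03 ]
[0.59793574 0.00947169 0.07113049] [-0.001 -0.029 -0.003  0.017  0.002 -0.005]
```

```bash
python3 -m inch '[[0,0,0,0,0,-0.015,-1],[0,-0.029,0,0.005,0,-0.03,-1],[0,-0.029,0,0.013,0,-0.03,-1],[0,-0.029,0,0.015,0.002,-0.02,-1],[0,-0.029,0,0.017,0.002,-0.01,-1],[0,-0.029,0,0.017,0.002,-0.005,-1],[0,-0.029,0,0.017,0.002,-0.005,-1],[0,-0.029,0,0.017,0.002,-0.005,-1]]'
python3 -c "
from h import *
print(robot.observe()['wrist_force'],robot.observe()['moment'])
for a in((-.019,.0015,20),(.001,.0015,20),(.004,.0015,20)):
  p,r=mount(-.126,*a); print(p,rel(p,r))"
```

```text
time: 26.0
eef_pos: [0.598, 0.0105, 0.0706]
tool_rot: [0.036, 0.984, -0.006, 0.173]
wrist_force: [-5.6, -0.0, 6.1]
finger_gap: 0.0184
gripper_force: 63.5
[-5.61469088 -0.00634124  6.13760803] [0.16333925 0.66153826 0.04598449]
[0.59793574 0.00947169 0.07113049] [ 0.    -0.    -0.002 -0.001 -0.003 -0.001]
[0.61788606 0.00806286 0.07113049] [ 0.    -0.    -0.002 -0.048 -0.003  0.016]
[0.62087861 0.00785154 0.07113049] [ 0.    -0.    -0.002 -0.055 -0.003  0.018]
```

```bash
cat >> h.py <<'E'
def shot(fn,h=.0395,half=(50,45),k=8):
    s=robot.observe(); e=s["eef_pos"]; Rc=R.from_quat(s["tool_rot"])*R.from_matrix(np.diag([-1.,1,-1])); i=optics.get_image("scene")
    c=proj(i,[e])[0].astype(int)+[0,12]
    a=cv2.resize(np.ascontiguousarray(i["pixels"][c[1]-half[1]:c[1]+half[1],c[0]-half[0]:c[0]+half[0],::-1]),None,fx=k,fy=k,interpolation=cv2.INTER_CUBIC)
    d=lambda P:np.round((proj(i,P)-c+np.array(half)+.5)*k-.5).astype(int)
    ed=[(0,1),(0,2),(0,4),(1,3),(1,5),(2,3),(2,6),(3,7),(4,5),(4,6),(5,7),(6,7)]
    for M,col in((box(-.052,.052,-.03,.03,-.012,.008),(255,255,0)),(box(-.03,.03,-.01,.01,.008,.038),(255,0,255))):
        P=d(e+Rc.apply(M-[0,0,h-.038]))
        for q,w in ed: cv2.line(a,tuple(map(int,P[q])),tuple(map(int,P[w])),col,1)
    P=d(np.array([w2(*v) for v in RAIL]))
    for q,w in ed: cv2.line(a,tuple(map(int,P[q])),tuple(map(int,P[w])),(0,255,0),1)
    cv2.imwrite(fn,a)
E
python3 -c "
from h import *
shot('pics/g.png')"
```

```text
(no output)
```

View pics/g.png

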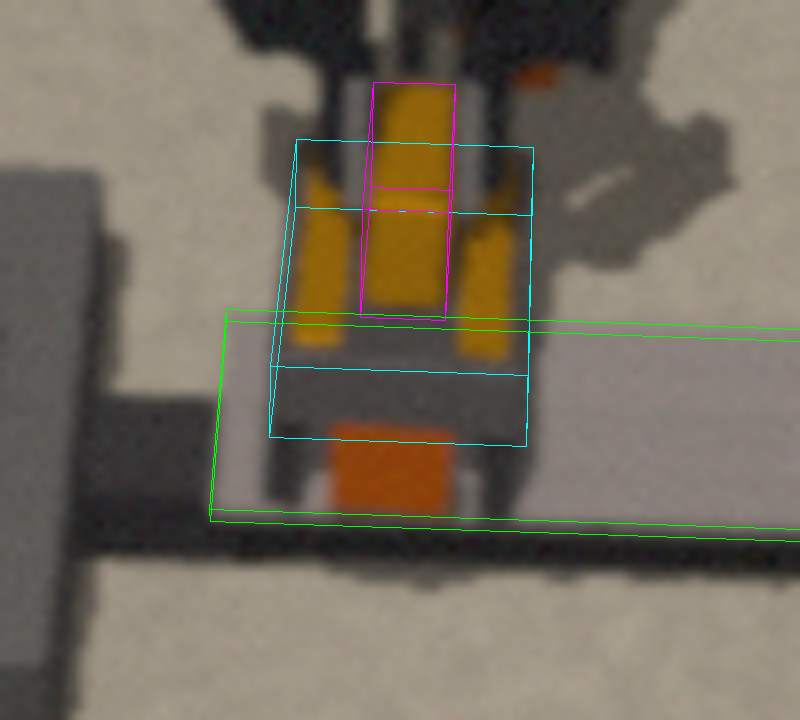

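The overlay matches. The black support legs at the foot end (rows ~500) sit on the rail near its far edge (row 510). A steeper pitch of about 23° clears them while the lip goes under.

```bash
python3 -c "
from h import *
for a in((-.019,.009,23),(-.019,.001,23)):
  p,r=mount(-.126,*a); print(p,rel(p,r))"
```

```text
[0.59666729 0.00956127 0.07993021] [ 0.    -0.05  -0.002 -0.005 -0.003 -0.023]
[0.59666729 0.00956127 0.07193021] [ 0.    -0.05  -0.002  0.002 -0.003 -0.004]
```

```bash
python3 -m inch '[[0,0,0,0,0,-0.02,-1],[0,-0.05,0,-0.005,-0.003,-0.023,-1],[0,-0.05,0,-0.005,-0.003,-0.023,-1],[0,-0.05,-0.002,-0.003,-0.003,-0.018,-1],[0,-0.05,-0.002,0,-0.003,-0.01,-1],[0,-0.05,-0.002,0.002,-0.003,-0.004,-1],[0,-0.05,-0.002,0.002,-0.003,-0.004,-1],[0,-0.05,-0.002,0.002,-0.003,-0.004,-1]]'
python3 -c "
from h import *
for a in((-.019,.001,23),(-.01,.001,23),(.001,.001,23),(.004,.001,23)):
  p,r=mount(-.126,*a); print(p,rel(p,r))"
```

```text
time: 27.05
eef_pos: [0.5958, 0.0094, 0.0711]
tool_rot: [0.035, 0.979, -0.007, 0.199]
wrist_force: [0.1, -0.9, -3.0]
finger_gap: 0.0187
gripper_force: 63.4
[0.59666729 0.00956127 0.07193021] [-0.    -0.001  0.    -0.003  0.001 -0.001]
[0.60564494 0.00892729 0.07193021] [-0.    -0.001  0.    -0.023  0.001  0.008]
[0.61661761 0.00815243 0.07193021] [-0.    -0.001  0.    -0.049  0.001  0.018]
[0.61961016 0.00794111 0.07193021] [-0.    -0.001  0.    -0.056  0.001  0.021]
```

Free of contact now. Move in until the leg meets the edge.

```bash
python3 -m inch '[[0,0,0,-0.008,0,0.003,-1],[0,0,0,-0.016,0,0.006,-1],[0,0,0,-0.024,0,0.009,-1],[0,0,0,-0.032,0,0.012,-1],[0,0,0,-0.038,0,0.014,-1],[0,0,0,-0.043,0,0.016,-1],[0,0,0,-0.046,0,0.017,-1],[0,0,0,-0.049,0,0.018,-1]]'
python3 -c "
from h import *
for a in((.001,.001,23),(.004,.001,23)):
  p,r=mount(-.126,*a); print(p,rel(p,r))"
```

```text
time: 28.05
eef_pos: [0.6152, 0.0078, 0.071]
tool_rot: [0.034, 0.98, -0.007, 0.197]
wrist_force: [-3.5, -1.3, -5.5]
finger_gap: 0.0186
gripper_force: 62.5
[0.61661761 0.00815243 0.07193021] [-0.001 -0.004  0.    -0.004  0.001 -0.001]
[0.61961016 0.00794111 0.07193021] [-0.001 -0.004  0.    -0.011  0.001  0.002]
```

```bash
python3 -c "
from h import *
for a in((.001,.001,19),(.001,.0008,15),(.0012,.0005,11),(.0015,.0003,7),(.0018,.0,3),(.002,-.001,0),(.002,-.003,-1)):
  p,r=mount(-.126,*a); print(rel(p,r).tolist())"
```

```text
[-0.001, 0.062, 0.0, -0.006, 0.001, 0.005]
[-0.001, 0.129, 0.0, -0.008, 0.001, 0.011]
[-0.001, 0.196, 0.0, -0.009, 0.001, 0.018]
[-0.001, 0.262, 0.0, -0.011, 0.001, 0.025]
[-0.001, 0.329, 0.0, -0.012, 0.001, 0.032]
[-0.001, 0.379, 0.0, -0.012, 0.001, 0.039]
[-0.001, 0.396, 0.0, -0.01, 0.001, 0.045]
```

```bash
python3 -m inch '[[0,0.062,0,-0.006,0.001,0.005,-1],[0,0.129,0,-0.008,0.001,0.011,-1],[0,0.196,0,-0.009,0.001,0.018,-1],[0,0.262,0,-0.011,0.001,0.025,-1],[0,0.329,0,-0.012,0.001,0.032,-1],[0,0.379,0,-0.012,0.001,0.039,-1],[0,0.396,0,-0.01,0.001,0.045,-1],[0,0.396,0,-0.01,0.001,0.045,-1]]'
python3 -c "
from h import *
s=robot.observe(); print(s['moment'],np.degrees(R.from_quat(s['tool_rot']).as_matrix()[0,2]))
for a in((.002,0,0),(.002,-.003,-1)):
  p,r=mount(-.126,*a); print(p,rel(p,r).tolist())"
```

```text
time: 29.05
eef_pos: [0.6262, 0.0059, 0.0593]
tool_rot: [0.036, 0.999, -0.0, -0.009]
wrist_force: [-22.9, -3.6, 22.7]
finger_gap: 0.0187
gripper_force: 63.8
[-0.38384669  5.24679224 -0.18884271] -1.0256763156149618
[0.62541442 0.00753123 0.0595    ] [-0.001, -0.017, -0.001, 0.002, 0.004, -0.0]
[0.62564458 0.00751498 0.05593947] [-0.001, -0.0, -0.001, 0.001, 0.004, 0.008]
```

```bash
python3 -m inch '[[0,0,0,0,0,0.0,-0.2],[0,0,0,0,0,0,0.2],[0,0,0,0,0,0,0.2],[0,0,0,0,0,-0.05,0.2],[0,0,0,0,0,-0.12,0.2],[0,0,0,0.05,0.05,-0.2,0.5],[0,0,0,0.17,0.15,-0.25,1],[0,0,0,0.3,0.15,-0.25,1]]'
python3 - <<'E'
from h import *
I=imgs(); p=w2(0,-.126,0); p0=[p[0],p[1],W[2]]; print(p0)
for k in I:
  q,f=cass({k:I[k]},"yellow",p0,.02); print(k,np.round(q,4),round(f,3),*foot(I[k],p0,.02))
E
```

```text
time: 30.05
eef_pos: [0.5137, 0.079, 0.1617]
tool_rot: [0.033, 0.999, 0.001, -0.005]
wrist_force: [-0.7, 0.0, 0.9]
finger_gap: 0.0853
gripper_force: 0.0
[np.float64(0.6214243566266733), np.float64(0.007812996078713386), np.float64(-0.0705)]
top [ 0.6234  0.0038 -0.0706] 0.055 [317.12172351 186.82344053] [319.5 184. ] 10
scene [ 0.6229  0.0068 -0.0825] 0.09 [304.20527604 313.31921589] [303.71296296 315.37962963] 108
```

Yellow is clicked on: both cameras agree at x≈.623, level height. Now green.

```bash
cat >> h.py <<'E'
def rowsfrom(A,seq,y=0):
    pa,ra=mount(y,*A)
    for a in seq:
        p,r=mount(y,*a); print(a,np.round(np.r_[(ra.inv()*r).as_rotvec()/np.radians(60),ra.inv().apply(p-pa)/.4],3).tolist())
E
python3 - <<'E'
from h import *
I=imgs()
for n,p in {"green":(.429,.043,-.03),"blue":(.4324,.161,.165),"red":(.4535,.303,.333)}.items(): print(n,*[(k,np.round(np.r_[cass({k:I[k]},n,p)],4) if 0 else [np.round(v,4) for v in cass({k:I[k]},n,p)]) for k in I])
rowsfrom((-.019,.06,0),[(-.019,.03,15),(-.019,.009,23),(-.019,.001,23),(-.01,.001,23),(.001,.001,23)])
rowsfrom((.001,.001,23),[(.001,.001,19),(.001,.0008,15),(.0012,.0005,11),(.0015,.0003,7),(.0018,.0,3),(.002,-.001,0),(.002,-.003,-1)])
print(rel([.429,.0430,.14],down(-.03)))
E
```

```text
green ('top', [array([0.4459, 0.0183, 0.0395]), np.float64(0.6339)]) ('scene', [array([ 0.4292,  0.0427, -0.0536]), np.float64(0.1054)])
blue ('top', [array([0.4129, 0.1676, 0.3198]), np.float64(0.7311)]) ('scene', [array([0.433 , 0.161 , 0.1616]), np.float64(0.0412)])
red ('top', [array([0.4533, 0.3002, 0.3352]), np.float64(0.052)]) ('scene', [array([0.4542, 0.3031, 0.3511]), np.float64(0.0394)])
(-0.019, 0.03, 15) [0.0, -0.25, 0.0, 0.011, 0.0, 0.055]
(-0.019, 0.009, 23) [0.0, -0.383, -0.0, 0.02, 0.0, 0.099]
(-0.019, 0.001, 23) [0.0, -0.383, -0.0, 0.02, 0.0, 0.119]
(-0.01, 0.001, 23) [0.0, -0.383, -0.0, -0.003, 0.0, 0.119]
(0.001, 0.001, 23) [0.0, -0.383, -0.0, -0.03, 0.0, 0.119]
(0.001, 0.001, 19) [0.0, 0.067, 0.0, -0.002, 0.0, 0.006]
(0.001, 0.0008, 15) [0.0, 0.133, 0.0, -0.004, -0.0, 0.012]
(0.0012, 0.0005, 11) [0.0, 0.2, -0.0, -0.005, -0.0, 0.019]
(0.0015, 0.0003, 7) [0.0, 0.267, -0.0, -0.007, 0.0, 0.025]
(0.0018, 0.0, 3) [0.0, 0.333, 0.0, -0.008, -0.0, 0.032]
(0.002, -0.001, 0) [-0.0, 0.383, 0.0, -0.007, -0.0, 0.04]
(0.002, -0.003, -1) [0.0, 0.4, -0.0, -0.005, -0.0, 0.046]
[ 0.001 -0.012 -0.038  0.204 -0.097  0.054]
```

```bash
python3 -m inch '[[0,-0.012,-0.03,0.1,-0.05,0,1],[0,-0.012,-0.038,0.204,-0.097,0.02,1],[0,-0.012,-0.038,0.204,-0.097,0.054,1],[0,-0.012,-0.038,0.204,-0.097,0.054,1],[0,-0.012,-0.038,0.204,-0.097,0.054,1],[0,-0.012,-0.038,0.204,-0.097,0.054,1],[0,-0.012,-0.038,0.204,-0.097,0.054,1],[0,-0.012,-0.038,0.204,-0.097,0.054,1]]'
python3 -c "
from h import *
print(rel([.429,.043,.040],down(-.035)))"
```

```text
time: 31.25
eef_pos: [0.429, 0.0429, 0.1385]
tool_rot: [0.015, 1.0, -0.0, -0.001]
wrist_force: [0.8, 0.7, -0.2]
finger_gap: 0.0851
gripper_force: 0.0
[-0.    -0.002  0.004 -0.     0.     0.246]
```

```bash
python3 -m inch '[[0,0,0.004,0,0,0.06,1],[0,0,0.004,0,0,0.12,1],[0,0,0.004,0,0,0.18,1],[0,0,0.004,0,0,0.22,1],[0,0,0.004,0,0,0.24,1],[0,0,0.004,0,0,0.246,1],[0,0,0.004,0,0,0.246,0.6],[0,0,0.004,0,0,0.246,0.2]]'
python3 -m inch '[[0,0,0,0,0,0,-0.3],[0,0,0,0,0,0,-0.7],[0,0,0,0,0,0,-1],[0,0,0,0,0,0,-1],[0,0,0,0,0,0,-1],[0,0,0,0,0,0,-1],[0,0,0,0,0,0,-1],[0,0,0,0,0,0,-1]]'
python3 -c "
from h import *
p,r=mount(-.042,-.019,.06,0); print(p,rel(p,r))"
```

```text
time: 32.25
eef_pos: [0.4291, 0.0429, 0.0406]
tool_rot: [0.017, 1.0, 0.0, -0.001]
wrist_force: [-0.4, 0.3, 0.4]
finger_gap: 0.0521
gripper_force: 0.0
time: 33.25
eef_pos: [0.4289, 0.0428, 0.0404]
tool_rot: [0.017, 1.0, 0.0, -0.001]
wrist_force: [-2.6, -1.4, 5.4]
finger_gap: 0.0184
gripper_force: 59.5
[0.61038368 0.09280184 0.1195    ] [-0.    -0.002  0.034 -0.449  0.141 -0.199]
```

```bash
python3 -m inch '[[0,0,0,0,0,-0.12,-1],[0,0,0,-0.03,0.01,-0.25,-1],[0,0,0.034,-0.12,0.05,-0.25,-1],[0,0,0.034,-0.24,0.08,-0.25,-1],[0,0,0.034,-0.35,0.12,-0.25,-1],[0,0,0.034,-0.43,0.141,-0.22,-1],[0,0,0.034,-0.449,0.141,-0.199,-1],[0,0,0.034,-0.449,0.141,-0.199,-1]]'
python3 -c "
from h import *
for a in((-.019,.03,15),(-.019,.009,23),(-.019,.001,23)):
  p,r=mount(-.042,*a,h=.0402); print(p,rel(p,r).tolist())"
```

```text
time: 34.25
eef_pos: [0.6093, 0.0923, 0.1179]
tool_rot: [0.036, 0.999, -0.001, -0.002]
wrist_force: [-0.1, 0.5, -2.0]
finger_gap: 0.0181
gripper_force: 59.6
[0.60562992 0.09313754 0.09799836] [-0.001, -0.254, -0.0, 0.009, 0.002, 0.05]
[0.60231156 0.09337187 0.08057457] [-0.001, -0.388, -0.0, 0.017, 0.002, 0.093]
[0.60231156 0.09337187 0.07257457] [-0.001, -0.388, -0.0, 0.017, 0.002, 0.113]
```

```bash
python3 -m inch '[[0,-0.12,0,0.004,0,0.02,-1],[0,-0.254,0,0.009,0.002,0.05,-1],[0,-0.388,0,0.017,0.002,0.07,-1],[0,-0.388,0,0.017,0.002,0.093,-1],[0,-0.388,0,0.017,0.002,0.1,-1],[0,-0.388,0,0.017,0.002,0.107,-1],[0,-0.388,0,0.017,0.002,0.113,-1],[0,-0.388,0,0.017,0.002,0.113,-1]]'
python3 -c "
from h import *
print(robot.observe()['wrist_force'])
for a in((-.019,.001,23),(-.01,.001,23),(.001,.001,23)):
  p,r=mount(-.042,*a,h=.0402); print(p,rel(p,r).tolist())"
```

```text
time: 35.25
eef_pos: [0.6038, 0.0939, 0.074]
tool_rot: [0.035, 0.979, -0.007, 0.2]
wrist_force: [-0.3, 0.4, -2.3]
finger_gap: 0.0184
gripper_force: 59.7
[-0.26243052  0.44002713 -2.26003843]
[0.60231156 0.09337187 0.07257457] [-0.001, 0.002, -0.0, 0.005, -0.002, 0.002]
[0.6112892  0.09273789 0.07257457] [-0.001, 0.002, -0.0, -0.016, -0.002, 0.011]
[0.62226188 0.09196304 0.07257457] [-0.001, 0.002, -0.0, -0.041, -0.002, 0.022]
```

```bash
python3 -m inch '[[0,0.002,0,0.005,-0.002,0.004,-1],[0,0.002,0,0.003,-0.002,0.005,-1],[0,0.002,0,-0.005,-0.002,0.008,-1],[0,0.002,0,-0.013,-0.002,0.012,-1],[0,0.002,0,-0.021,-0.002,0.016,-1],[0,0.002,0,-0.029,-0.002,0.019,-1],[0,0.002,0,-0.036,-0.002,0.022,-1],[0,0.002,0,-0.041,-0.002,0.024,-1]]'
python3 -c "
from h import *
print(robot.observe()['wrist_force'])
for a in((.001,.001,23),):
  p,r=mount(-.042,*a,h=.0402); print(p,rel(p,r).tolist())"
```

```text
time: 36.25
eef_pos: [0.6205, 0.0921, 0.0704]
tool_rot: [0.034, 0.98, -0.007, 0.198]
wrist_force: [-11.3, 0.3, 2.3]
finger_gap: 0.0184
gripper_force: 60.8
[-11.29321348   0.2731178    2.2839657 ]
[0.62226188 0.09196304 0.07257457] [-0.001, -0.003, 0.0, -0.006, 0.0, -0.003]
```

```bash
python3 -m inch '[[0,0.062,0,-0.004,0,0.002,-1],[0,0.129,0,-0.006,0,0.008,-1],[0,0.196,0,-0.007,0,0.015,-1],[0,0.262,0,-0.009,0,0.022,-1],[0,0.329,0,-0.01,0,0.029,-1],[0,0.379,0,-0.01,0,0.036,-1],[0,0.4,0,-0.008,0,0.043,-1],[0,0.4,0,-0.008,0,0.043,-1]]'
python3 -c "
from h import *
s=robot.observe(); print(s['moment'])
for a in((.002,0,0),):
  p,r=mount(-.042,*a,h=.0402); print(p,rel(p,r).tolist())"
```

```text
time: 37.25
eef_pos: [0.63, 0.0914, 0.061]
tool_rot: [0.035, 0.999, 0.001, -0.011]
wrist_force: [-31.0, -2.9, 43.4]
finger_gap: 0.0185
gripper_force: 65.5
[-0.36536202  7.05529153 -0.05647705]
[0.63133152 0.09132257 0.0602    ] [0.001, -0.021, -0.0, -0.003, -0.0, 0.002]
```

```bash
python3 -m inch '[[0,0,0,0,0,-0.004,-1],[0,0,0,0,0,-0.004,-0.1],[0,0,0,0,0,-0.004,0.2],[0,0,0,0,0,-0.05,0.2],[0,0,0,0,0,-0.12,0.2],[0,0,0,0.1,0.05,-0.2,0.5],[0,0,0,0.2,0.2,-0.25,1],[0,0,0,0.3,0.35,-0.25,1]]'
python3 - <<'E'
from h import *
I=imgs()
for n,y in(("yellow",-.126),("green",-.042)):
 p=w2(0,y,0); p0=[p[0],p[1],W[2]]; print(n,p0)
 for k in I:
  q,f=cass({k:I[k]},n,p0,.02); print(k,np.round(q,4),round(f,3),*foot(I[k],p0,.02))
E
```

```text
time: 38.25
eef_pos: [0.5348, 0.222, 0.1612]
tool_rot: [0.036, 0.999, 0.001, -0.006]
wrist_force: [0.8, 0.5, -0.5]
finger_gap: 0.0853
gripper_force: 0.0
yellow [np.float64(0.6214243566266733), np.float64(0.007812996078713386), np.float64(-0.0705)]
top [ 0.6234  0.0038 -0.0774] 0.054 [317.12172351 186.82344053] [319.5 184. ] 10
scene [ 0.6229  0.0071 -0.0867] 0.085 [304.20527604 313.31921589] [303.65137615 315.40366972] 109
green [np.float64(0.627341452208891), np.float64(0.0916043320262378), np.float64(-0.0705)]
top [ 0.6305  0.0894 -0.0679] 0.053 [282.15376607 184.88322028] [283.5 182. ] 10
scene [ 0.6285  0.0922 -0.0774] 0.081 [348.55569189 314.81995361] [349.28431373 316.98039216] 102
```

```bash
python3 - <<'E'
from h import *
I=imgs()
for n,p in {"blue":(.4328,.161,.164),"red":(.4537,.303,.335)}.items(): print(n,*[(k,[np.round(v,4) for v in cass({k:I[k]},n,p)]) for k in I])
print(rel([.4328,.161,.14],down(.164)))
E
```

```text
blue ('top', [array([0.4233, 0.1199, 0.0317]), np.float64(0.0392)]) ('scene', [array([0.4266, 0.1294, 0.3936]), np.float64(0.3244)])
red ('top', [array([0.4537, 0.3154, 0.3347]), np.float64(0.8465)]) ('scene', [array([0.4544, 0.3028, 0.3632]), np.float64(0.0402)])
[ 0.002 -0.015 -0.221  0.242 -0.169  0.052]
```

Blue has been knocked aside. I'll refit from the new start.

```bash
python3 - <<'E'
from h import *
I=imgs()
print(*[(k,[np.round(v,4) for v in cass({k:I[k]},"blue",(.4233,.122,.03))]) for k in I])
print(rel([.4235,.1228,.14],down(.031)))
E
```

```text
('top', [array([0.4233, 0.1201, 0.0331]), np.float64(0.0392)]) ('scene', [array([0.4236, 0.1226, 0.0256]), np.float64(0.0434)])
[ 0.    -0.015 -0.098  0.261 -0.261  0.051]
```

```bash
python3 -m inch '[[0,-0.015,-0.04,0.08,-0.08,0,1],[0,-0.015,-0.098,0.16,-0.16,0.02,1],[0,-0.015,-0.098,0.261,-0.261,0.051,1],[0,-0.015,-0.098,0.261,-0.261,0.051,1],[0,-0.015,-0.098,0.261,-0.261,0.051,1],[0,-0.015,-0.098,0.261,-0.261,0.051,1],[0,-0.015,-0.098,0.261,-0.261,0.051,1],[0,-0.015,-0.098,0.261,-0.261,0.051,1]]'
python3 -c "
from h import *
print(rel([.4235,.1228,.040],down(.031)))"
```

```text
time: 39.55
eef_pos: [0.4228, 0.1241, 0.1394]
tool_rot: [-0.016, 1.0, 0.0, -0.001]
wrist_force: [0.2, -0.2, 0.6]
finger_gap: 0.0855
gripper_force: 0.0
[ 0.    -0.001  0.001 -0.002 -0.003  0.249]
```

```bash
python3 -m inch '[[0,0,0,-0.002,-0.003,0.06,1],[0,0,0,-0.002,-0.003,0.12,1],[0,0,0,-0.002,-0.003,0.18,1],[0,0,0,-0.002,-0.003,0.22,1],[0,0,0,-0.002,-0.003,0.24,1],[0,0,0,-0.002,-0.003,0.249,1],[0,0,0,-0.002,-0.003,0.249,0.6],[0,0,0,-0.002,-0.003,0.249,0.2]]'
python3 -m inch '[[0,0,0,0,0,0,-0.3],[0,0,0,0,0,0,-0.7],[0,0,0,0,0,0,-1],[0,0,0,0,0,0,-1],[0,0,0,0,0,0,-1],[0,0,0,0,0,0,-1],[0,0,0,0,0,0,-1],[0,0,0,0,0,0,-1]]'
python3 -c "
from h import *
p,r=mount(.042,-.019,.06,0,h=.0402); print(p,rel(p,r))"
```

```text
time: 40.55
eef_pos: [0.4236, 0.123, 0.0403]
tool_rot: [-0.016, 1.0, 0.001, -0.0]
wrist_force: [0.6, 0.1, -0.6]
finger_gap: 0.0524
gripper_force: 0.0
time: 41.55
eef_pos: [0.4235, 0.1227, 0.0401]
tool_rot: [-0.016, 1.0, 0.0, -0.0]
wrist_force: [-1.2, -1.7, 6.1]
finger_gap: 0.0183
gripper_force: 60.2
[0.61630078 0.17659318 0.1202    ] [ 0.001 -0.001  0.098 -0.486  0.119 -0.2  ]
```

```bash
python3 -m inch '[[0,0,0,0,0,-0.12,-1],[0,0,0.03,-0.03,0.01,-0.25,-1],[0,0,0.098,-0.14,0.05,-0.25,-1],[0,0,0.098,-0.26,0.08,-0.25,-1],[0,0,0.098,-0.37,0.119,-0.25,-1],[0,0,0.098,-0.46,0.119,-0.22,-1],[0,0,0.098,-0.486,0.119,-0.2,-1],[0,0,0.098,-0.486,0.119,-0.2,-1]]'
python3 -c "
from h import *
for a in((-.019,.03,15),(-.019,.009,23),(-.019,.001,23)):
  p,r=mount(.042,*a,h=.0402); print(p,rel(p,r).tolist())"
```

```text
time: 42.55
eef_pos: [0.6153, 0.1761, 0.1181]
tool_rot: [0.035, 0.999, -0.0, -0.002]
wrist_force: [-0.7, 0.2, -2.6]
finger_gap: 0.0184
gripper_force: 59.6
[0.61154701 0.17692887 0.09799836] [-0.001, -0.253, -0.0, 0.009, 0.001, 0.05]
[0.60822865 0.1771632  0.08057457] [-0.001, -0.387, -0.0, 0.017, 0.001, 0.094]
[0.60822865 0.1771632  0.07257457] [-0.001, -0.387, -0.0, 0.017, 0.001, 0.114]
```

```bash
python3 -m inch '[[0,-0.12,0,0.004,0,0.02,-1],[0,-0.254,0,0.009,0.001,0.05,-1],[0,-0.387,0,0.017,0.001,0.07,-1],[0,-0.387,0,0.017,0.001,0.094,-1],[0,-0.387,0,0.017,0.001,0.104,-1],[0,-0.387,0,0.017,0.001,0.114,-1],[0,-0.387,0,0.017,0.001,0.114,-1],[0,-0.387,0,0.017,0.001,0.114,-1]]'
python3 -c "
from h import *
print(robot.observe()['wrist_force'])
for a in((-.019,.001,23),(-.01,.001,23),(.001,.001,23)):
  p,r=mount(.042,*a,h=.0402); print(p,rel(p,r).tolist())"
```

```text
time: 43.55
eef_pos: [0.6099, 0.1772, 0.0744]
tool_rot: [0.035, 0.979, -0.007, 0.201]
wrist_force: [0.4, 0.3, -1.7]
finger_gap: 0.0184
gripper_force: 59.6
[ 0.35581292  0.3018606  -1.68473905]
[0.60822865 0.1771632  0.07257457] [0.0, 0.003, -0.001, 0.006, -0.0, 0.002]
[0.6172063  0.17652923 0.07257457] [0.0, 0.003, -0.001, -0.015, -0.0, 0.011]
[0.62817897 0.17575437 0.07257457] [0.0, 0.003, -0.001, -0.04, -0.0, 0.022]
```

```bash
python3 -m inch '[[0,0,0,0.004,0,0.003,-1],[0,0,0,0.004,0,0.003,-1],[0,0,0,-0.005,0,0.007,-1],[0,0,0,-0.013,0,0.01,-1],[0,0,0,-0.021,0,0.013,-1],[0,0,0,-0.029,0,0.016,-1],[0,0,0,-0.036,0,0.019,-1],[0,0,0,-0.042,0,0.022,-1]]'
python3 -c "
from h import *
print(robot.observe()['wrist_force'])
for a in((.001,.001,23),):
  p,r=mount(.042,*a,h=.0402); print(p,rel(p,r).tolist())"
```

```text
time: 44.55
eef_pos: [0.6267, 0.1762, 0.0715]
tool_rot: [0.034, 0.979, -0.007, 0.199]
wrist_force: [-10.1, 1.1, 0.3]
finger_gap: 0.0185
gripper_force: 60.4
[-10.13560695   1.13078813   0.30994637]
[0.62817897 0.17575437 0.07257457] [-0.0, -0.001, 0.0, -0.004, -0.001, -0.001]
```

```bash
python3 -m inch '[[0,0.062,0,-0.004,0,0.003,-1],[0,0.129,0,-0.006,0,0.009,-1],[0,0.196,0,-0.007,0,0.016,-1],[0,0.262,0,-0.009,0,0.023,-1],[0,0.329,0,-0.01,0,0.03,-1],[0,0.379,0,-0.01,0,0.037,-1],[0,0.395,0,-0.008,0,0.042,-1],[0,0.395,0,-0.008,0,0.042,-1]]'
python3 -c "
from h import *
s=robot.observe(); print(s['moment'])
for a in((.002,0,0),):
  p,r=mount(.042,*a,h=.0402); print(p,rel(p,r).tolist())"
```

```text
time: 45.55
eef_pos: [0.6359, 0.1752, 0.0601]
tool_rot: [0.036, 0.999, 0.001, -0.007]
wrist_force: [-20.3, -4.9, 22.4]
finger_gap: 0.0187
gripper_force: 63.0
[-0.6031992   4.48344172 -0.19481918]
[0.63724861 0.1751139  0.0602    ] [0.001, -0.014, -0.001, -0.003, -0.0, -0.0]
```

```bash
python3 -m inch '[[0,0,0,0,0,-0.002,-1],[0,0,0,0,0,-0.002,-0.1],[0,0,0,0,0,-0.002,0.2],[0,0,0,0,0,-0.05,0.2],[0,0,0,0,0,-0.12,0.2],[0,0,0,0.1,-0.05,-0.2,0.5],[0,0,0,0.22,-0.1,-0.25,1],[0,0,0,0.35,-0.15,-0.25,1]]'
python3 - <<'E'
from h import *
I=imgs()
for n,y in(("green",-.042),("blue",.042)):
 p=w2(0,y,0); p0=[p[0],p[1],W[2]]; print(n,p0)
 for k in I:
  q,f=cass({k:I[k]},n,p0,.02); print(k,np.round(q,4),round(f,3),*foot(I[k],p0,.02))
for k in I: print(k,[np.round(v,4) for v in cass({k:I[k]},"red",(.4537,.303,.335))])
print(rel([.4537,.3032,.14],down(.338)))
E
```

```text
time: 46.55
eef_pos: [0.4952, 0.125, 0.1627]
tool_rot: [0.036, 0.999, 0.002, -0.002]
wrist_force: [0.4, 0.3, 0.1]
finger_gap: 0.0853
gripper_force: 0.0
green [np.float64(0.627341452208891), np.float64(0.0916043320262378), np.float64(-0.0705)]
top [ 0.6309  0.0893 -0.0712] 0.053 [282.15376607 184.88322028] [283.5 182. ] 10
scene [ 0.6296  0.0927 -0.0788] 0.085 [348.55569189 314.81995361] [349.13333333 316.94285714] 105
blue [np.float64(0.6332585477911089), np.float64(0.17539566797376221), np.float64(-0.0705)]
top [ 0.6468  0.1742 -0.1222] 0.228 [247.20948834 182.94431391] [248. 180.] 11
scene [ 0.6363  0.1765 -0.0738] 0.05 [392.97386874 316.32298424] [393.44537815 318.3697479 ] 119
top [array([0.4535, 0.3002, 0.344 ]), np.float64(0.0514)]
scene [array([0.4543, 0.3031, 0.3607]), np.float64(0.0448)]
[ 0.004 -0.01  -0.391  0.124  0.442  0.054]
```

```bash
python3 -m inch '[[0,-0.01,-0.08,0.02,0.08,0,1],[0,-0.01,-0.18,0.05,0.18,0.02,1],[0,-0.01,-0.28,0.08,0.3,0.05,1],[0,-0.01,-0.36,0.11,0.4,0.054,1],[0,-0.01,-0.398,0.124,0.442,0.054,1],[0,-0.01,-0.398,0.124,0.442,0.054,1],[0,-0.01,-0.398,0.124,0.442,0.054,1],[0,-0.01,-0.398,0.124,0.442,0.054,1]]'
python3 -c "
from h import *
print(rel([.454,.3031,.040],down(.346)))"
```

```text
time: 47.65
eef_pos: [0.4584, 0.3039, 0.139]
tool_rot: [-0.171, 0.985, 0.001, 0.001]
wrist_force: [1.1, -0.3, -0.3]
finger_gap: 0.0855
gripper_force: 0.0
[ 0.002  0.002 -0.002  0.011  0.001  0.247]
```

```bash
python3 -m inch '[[0.002,0.002,0,0.006,0,0.06,1],[0.002,0.002,0,0.011,0,0.12,1],[0.002,0.002,0,0.011,0,0.18,1],[0.002,0.002,0,0.011,0,0.22,1],[0.002,0.002,0,0.011,0,0.24,1],[0.002,0.002,0,0.011,0,0.247,1],[0.002,0.002,0,0.011,0,0.247,0.6],[0.002,0.002,0,0.011,0,0.247,0.2]]'
python3 -m inch '[[0,0,0,0,0,0,-0.3],[0,0,0,0,0,0,-0.7],[0,0,0,0,0,0,-1],[0,0,0,0,0,0,-1],[0,0,0,0,0,0,-1],[0,0,0,0,0,0,-1],[0,0,0,0,0,0,-1],[0,0,0,0,0,0,-1]]'
python3 -c "
from h import *
p,r=mount(.126,-.019,.06,0,h=.0402); print(p,rel(p,r))"
```

```text
time: 48.65
eef_pos: [0.4539, 0.3043, 0.0405]
tool_rot: [-0.172, 0.985, 0.0, 0.0]
wrist_force: [-0.5, 0.4, -0.6]
finger_gap: 0.0521
gripper_force: 0.0
time: 49.65
eef_pos: [0.4538, 0.3039, 0.0402]
tool_rot: [-0.172, 0.985, 0.0, 0.0]
wrist_force: [1.0, -3.1, 5.6]
finger_gap: 0.0187
gripper_force: 60.5
[0.62221787 0.26038451 0.1202    ] [ 0.     0.     0.398 -0.359 -0.245 -0.2  ]
```

```bash
python3 -m inch '[[0,0,0,0,0,-0.12,-1],[0,0,0.08,-0.02,-0.02,-0.25,-1],[0,0,0.18,-0.1,-0.08,-0.25,-1],[0,0,0.28,-0.2,-0.15,-0.25,-1],[0,0,0.36,-0.29,-0.21,-0.25,-1],[0,0,0.398,-0.35,-0.245,-0.22,-1],[0,0,0.398,-0.359,-0.245,-0.2,-1],[0,0,0.398,-0.359,-0.245,-0.2,-1]]'
python3 -c "
from h import *
for a in((-.019,.03,15),(-.019,.009,23),(-.019,.001,23)):
  p,r=mount(.126,*a,h=.0402); print(p,rel(p,r).tolist())"
```

```text
time: 50.65
eef_pos: [0.6203, 0.2611, 0.1181]
tool_rot: [0.035, 0.999, -0.0, -0.002]
wrist_force: [-0.9, 0.8, -3.6]
finger_gap: 0.0185
gripper_force: 59.7
[0.61746411 0.26072021 0.09799836] [-0.001, -0.253, 0.002, 0.007, -0.002, 0.05]
[0.61414575 0.26095454 0.08057457] [-0.001, -0.387, 0.002, 0.015, -0.001, 0.094]
[0.61414575 0.26095454 0.07257457] [-0.001, -0.387, 0.002, 0.015, -0.001, 0.114]
```

```bash
python3 -m inch '[[0,-0.12,0,0.004,0,0.02,-1],[0,-0.254,0,0.008,-0.001,0.05,-1],[0,-0.387,0.002,0.016,-0.001,0.07,-1],[0,-0.387,0.002,0.016,-0.001,0.094,-1],[0,-0.387,0.002,0.016,-0.001,0.104,-1],[0,-0.387,0.002,0.016,-0.001,0.115,-1],[0,-0.387,0.002,0.016,-0.001,0.115,-1],[0,-0.387,0.002,0.016,-0.001,0.115,-1]]'
python3 -c "
from h import *
print(robot.observe()['wrist_force'])
for a in((-.019,.001,23),(-.01,.001,23),(.001,.001,23)):
  p,r=mount(.126,*a,h=.0402); print(p,rel(p,r).tolist())"
```

```text
time: 51.65
eef_pos: [0.6161, 0.2603, 0.0741]
tool_rot: [0.036, 0.979, -0.007, 0.201]
wrist_force: [0.1, -0.3, -3.1]
finger_gap: 0.0183
gripper_force: 59.7
[ 0.11176738 -0.28269369 -3.11709934]
[0.61414575 0.26095454 0.07257457] [-0.001, 0.004, -0.003, 0.006, 0.001, 0.002]
[0.62312339 0.26032057 0.07257457] [-0.001, 0.004, -0.003, -0.015, 0.001, 0.01]
[0.63409607 0.25954571 0.07257457] [-0.001, 0.004, -0.003, -0.04, 0.001, 0.021]
```

```bash
python3 -m inch '[[0,0,0,0.004,0,0.003,-1],[0,0,0,0.004,0,0.003,-1],[0,0,0,-0.005,0,0.007,-1],[0,0,0,-0.013,0,0.01,-1],[0,0,0,-0.021,0,0.013,-1],[0,0,0,-0.029,0,0.016,-1],[0,0,0,-0.036,0,0.019,-1],[0,0,0,-0.042,0,0.022,-1]]'
python3 -c "
from h import *
print(robot.observe()['wrist_force'])
for a in((.001,.001,23),):
  p,r=mount(.126,*a,h=.0402); print(p,rel(p,r).tolist())"
```

```text
time: 52.65
eef_pos: [0.6337, 0.2593, 0.0719]
tool_rot: [0.036, 0.979, -0.007, 0.2]
wrist_force: [-6.2, 0.2, -2.7]
finger_gap: 0.0185
gripper_force: 60.2
[-6.16613123  0.22128066 -2.71606953]
[0.63409607 0.25954571 0.07257457] [-0.001, 0.002, -0.002, -0.002, 0.001, -0.001]
```

```bash
python3 -m inch '[[0,0.062,0,-0.004,0,0.003,-1],[0,0.129,0,-0.006,0,0.009,-1],[0,0.196,0,-0.007,0,0.016,-1],[0,0.262,0,-0.009,0,0.023,-1],[0,0.329,0,-0.01,0,0.03,-1],[0,0.379,0,-0.01,0,0.037,-1],[0,0.395,0,-0.008,0,0.042,-1],[0,0.395,0,-0.008,0,0.042,-1]]'
python3 -c "
from h import *
s=robot.observe(); print(s['moment'])
for a in((.002,0,0),):
  p,r=mount(.126,*a,h=.0402); print(p,rel(p,r).tolist())"
```

```text
time: 53.65
eef_pos: [0.6432, 0.2585, 0.06]
tool_rot: [0.036, 0.999, 0.001, -0.005]
wrist_force: [-14.2, -4.6, 15.2]
finger_gap: 0.0184
gripper_force: 62.3
[-0.63154588  2.98636751 -0.20196973]
[0.64316571 0.25890524 0.0602    ] [0.001, -0.01, -0.002, 0.0, 0.001, -0.0]
```

```bash
python3 -m inch '[[0,0,0,0,0,-0.002,-1],[0,0,0,0,0,-0.002,-0.1],[0,0,0,0,0,-0.002,0.2],[0,0,0,0,0,-0.05,0.2],[0,0,0,0,0,-0.14,0.2],[0,0,0,0.1,0,-0.25,0.5],[0,0,0,0.22,0.05,-0.35,1],[0,0,0,0.35,0.1,-0.35,1]]'
python3 -m inch '[[0,0,0,0.1,0.05,0,1],[0,0,0,0.15,0.1,0,1],[0,0,0,0.2,0.1,0,1],[0,0,0,0.2,0.1,0,1],[0,0,0,0.2,0.1,0,1],[0,0,0,0.2,0.1,0,1],[0,0,0,0.2,0.1,0,1],[0,0,0,0.2,0.1,0,1]]'
python3 - <<'E'
from h import *
I=imgs()
for n,y in(("yellow",-.126),("green",-.042),("blue",.042),("red",.126)):
 p=w2(0,y,0); p0=[p[0],p[1],W[2]]; print(n,np.round(p0,4))
 for k in I:
  q,f=cass({k:I[k]},n,p0,.02); a=foot(I[k],p0,.02); print(k,np.round(q,4),round(f,3),None if a[1] is None else np.round(a[1]-a[0],1),a[2])
t=I["top"]["pixels"]; s=I["scene"]["pixels"]
c=proj(I["top"],[w2(0,-.27,.046)])[0]; print("dial px",c); u,v=np.round(c).astype(int)
A=cv2.resize(np.ascontiguousarray(t[v-25:v+25,u-25:u+25,::-1]),(290,290),interpolation=cv2.INTER_CUBIC)
d=cv2.resize(np.ascontiguousarray(t[180:310,420:520,::-1]),(223,290),interpolation=cv2.INTER_AREA)
b=cv2.resize(np.ascontiguousarray(s[255:335,270:470,::-1]),(725,290),interpolation=cv2.INTER_CUBIC)
e=np.zeros((580,725,3),np.uint8); e[:290,:290]=A; e[:290,300:523]=d; e[290:]=b; cv2.imwrite("pics/i.png",e); print(u,v)
E
```

```text
time: 54.65
eef_pos: [0.5094, 0.3094, 0.2045]
tool_rot: [0.037, 0.999, 0.003, -0.001]
wrist_force: [-0.1, 1.8, -0.1]
finger_gap: 0.0852
gripper_force: 0.0
time: 55.65
eef_pos: [0.4317, 0.354, 0.2]
tool_rot: [0.036, 0.999, 0.0, -0.004]
wrist_force: [0.1, -1.0, -0.3]
finger_gap: 0.0854
gripper_force: 0.0
yellow [ 0.6214  0.0078 -0.0705]
top [ 0.6236  0.0038 -0.0702] 0.056 [ 2.4 -2.8] 10
scene [ 0.6228  0.0068 -0.0927] 0.089 [-0.5  2.1] 108
green [ 0.6273  0.0916 -0.0705]
top [ 0.6303  0.0894 -0.0711] 0.053 [ 1.3 -2.9] 10
scene [ 0.6286  0.0927 -0.0773] 0.072 [0.6 2.3] 110
blue [ 0.6333  0.1754 -0.0705]
top [ 0.6357  0.1737 -0.0714] 0.045 [ 0.4 -3. ] 12
scene [ 0.6357  0.1765 -0.0771] 0.048 [0.5 2.1] 117
red [ 0.6392  0.2592 -0.0705]
top [ 0.6407  0.2572 -0.071 ] 0.057 [ 1.7 -3. ] 11
scene [ 0.6423  0.26   -0.0792] 0.051 [0.2 1.9] 115
dial px [376.35072753 211.28945102]
376 211
```

View pics/i.png

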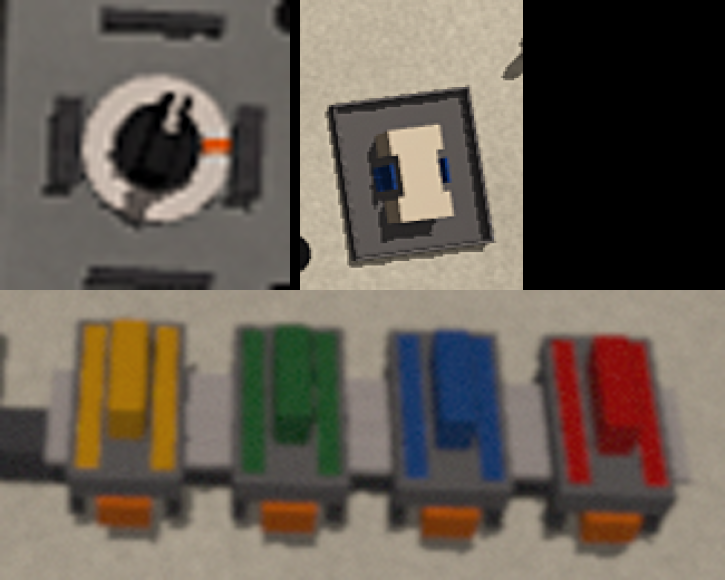

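The picture shows the cover lying in the tray centre (415,175 in the crop), and all four cassettes flat on the rail with alike feet. The dial crop has the ring centre near (157,148), the mark at (216,146) and a white pointer streak near (178,112). I'll check tilts numerically and take a close-up of the dial.

```bash
cat >> h.py <<'E'
def tiltfit(I,name,p0):
    y0,y1,L=.014,.024,.042
    parts=[RIB,box(-L,L,y0,y1,.0455,.0465),box(-L,L,-y1,-y0,.0455,.0465)]
    ms={}
    off={"top":np.array([0,-.0015,0]),"scene":np.array([0,.0015,0])}
    for n in I:
        c=proj(I[n],place(np.array([[0,0,.061]]),p0,.02))[0]
        m=(cmask(I[n]["pixels"],name)&near(c,0,45)).astype(np.float32)
        ms[n]=cv2.GaussianBlur(cv2.resize(m,None,fx=K,fy=K,interpolation=cv2.INTER_LINEAR),(0,0),K),c
    def cost(p):
        e=0; C=R.from_euler("z",p[2])*R.from_euler("y",-p[4])
        for n,(m,c) in ms.items():
            a,b=[int(max(v*K-200,0)) for v in c]; sub=m[b:b+400,a:a+400]; r=np.zeros(sub.shape,np.float32)
            for M in parts:
                P=C.apply(M-[0,0,.026])+[p[0],p[1],.046+p[3]]+off[n]
                h=cv2.convexHull(((proj(I[n],P)+.5)*K-.5-[a,b]).astype(np.float32)); cv2.fillConvexPoly(r,np.round(h*16).astype(np.int32),1,shift=4)
            r=cv2.GaussianBlur(r,(0,0),K); e+=((r-sub)**2).sum()/r.sum()
        return e
    x0=np.array([*p0,0,0]); S=np.vstack([x0,x0+np.diag([.008,.008,.1,.008,.1])])
    r=minimize(cost,x0,method="Nelder-Mead",options=dict(initial_simplex=S,xatol=2e-4,fatol=1e-4,maxiter=600)); return r.x,r.fun
E
python3 - <<'E'
from h import *
I=imgs()
for n,y in(("yellow",-.126),("green",-.042),("blue",.042),("red",.126)):
    p=w2(.002,y,0); q,f=tiltfit(I,n,(p[0],p[1],W[2])); print(n,np.round(q[:4],4),"pitch deg",round(np.degrees(q[4]),1),round(f,3))
out=[]
for n in("top","scene"):
    i=I[n]; off={"top":-.0015,"scene":.0015}[n]
    d=w2(0,-.27,.046)+[0,off,0]; u,v=np.round(proj(i,[d])[0]).astype(int)
    H=cv2.cvtColor(i["pixels"],cv2.COLOR_RGB2HSV).astype(int)
    m=(H[...,0]>4)&(H[...,0]<16)&(H[...,1]>150)&near((u,v),0,18); ys,xs=np.nonzero(m)
    if len(xs): P=unproj(i,xs.mean(),ys.mean(),.047)-[0,off,0]; D=P-w2(0,-.27,0); print(n,"mark",len(xs),np.round(P,4),"r",np.hypot(*D[:2]),"ang cw from wx",-(np.arctan2(D[1],D[0])-W[2]))
    k=15; a=cv2.resize(np.ascontiguousarray(i["pixels"][v-22:v+18,u-20:u+20,::-1]),None,fx=k,fy=k,interpolation=cv2.INTER_CUBIC)[:,:400*2]
    out.append(cv2.resize(a,(400,400)))
    print(n,u,v,"centre px in crop",(proj(i,[d])[0]-[u-20,v-22]+.5)*10)
cv2.imwrite("pics/j.png",np.hstack(out))
E
```

```text
yellow [ 0.6219  0.0055 -0.0812  0.0017] pitch deg -3.7 0.137
green [ 0.6314  0.0909 -0.0801  0.002 ] pitch deg 2.3 0.133
blue [ 6.355e-01  1.752e-01 -7.290e-02 -4.000e-04] pitch deg -0.2 0.093
red [ 6.408e-01  2.587e-01 -6.450e-02 -2.000e-04] pitch deg -1.7 0.109
top mark 10 [ 0.6126 -0.1619  0.047 ] r 0.026143803382845797 ang cw from wx 1.4483858194045571
top 377 211 centre px in crop [204.81766549 227.80469245]
scene mark 7 [ 0.6098 -0.163   0.047 ] r 0.027205196544979174 ang cw from wx 1.5536998104583986
scene 232 287 centre px in crop [207.96439148 222.20908819]
```

View pics/j.png

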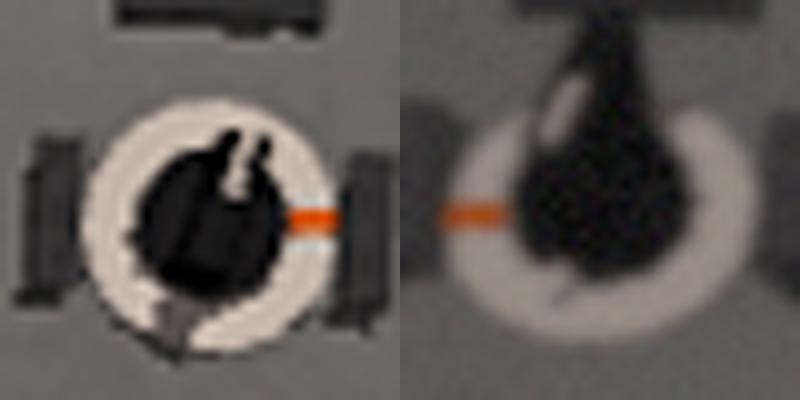

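The top crop shows a bar with a white stripe from about (236,192) to (245,138) and the mark at (313,221). The scene crop shows the stripe from (548,140) to (582,75) and the mark at (475,217). I'll turn these into angles.

```bash
python3 - <<'E'
from h import *
I=imgs(); c=w2(0,-.27,0)
for z in(.092,.08,.07,.058):
  for n,uv,off,L in(("top",(377-20,211-22),-.0015,[(236,192),(245,138)]),("scene",(232-20,287-22),.0015,[(148,140),(182,75)])):
    for a,b in L:
        P=unproj(I[n],a/10-.5+uv[0],b/10-.5+uv[1],z)-[0,off,0]; D=P-c; print(z,n,(a,b),"r %.1f mm cw %.2f"%(1e3*np.hypot(*D[:2]),-(np.arctan2(D[1],D[0])-W[2])))
E
```

```text
0.092 top (236, 192) r 3.3 mm cw 0.89
0.092 top (245, 138) r 15.2 mm cw 0.27
0.092 scene (148, 140) r 15.8 mm cw 0.31
0.092 scene (182, 75) r 0.7 mm cw 2.36
0.08 top (236, 192) r 5.4 mm cw 0.76
0.08 top (245, 138) r 17.4 mm cw 0.30
0.08 scene (148, 140) r 9.5 mm cw 0.88
0.08 scene (182, 75) r 10.2 mm cw 2.85
0.07 top (236, 192) r 7.1 mm cw 0.72
0.07 top (245, 138) r 19.2 mm cw 0.33
0.07 scene (148, 140) r 9.5 mm cw 1.73
0.07 scene (182, 75) r 18.1 mm cw 2.87
0.058 top (236, 192) r 9.3 mm cw 0.68
0.058 top (245, 138) r 21.5 mm cw 0.35
0.058 scene (148, 140) r 15.8 mm cw 2.30
0.058 scene (182, 75) r 27.7 mm cw 2.87
```

```bash
python3 -c "
from h import *
print(rel([.47,.05,.21],down(-.2)))"
```

```text
[-0.    -0.008  0.122 -0.151 -0.751 -0.026]
```

```bash
python3 -m inch '[[0,-0.008,0.03,-0.02,-0.11,-0.026,1],[0,-0.008,0.06,-0.04,-0.23,-0.026,1],[0,-0.008,0.09,-0.07,-0.35,-0.026,1],[0,-0.008,0.122,-0.1,-0.47,-0.026,1],[0,-0.008,0.122,-0.12,-0.59,-0.026,1],[0,-0.008,0.122,-0.14,-0.69,-0.026,1],[0,-0.008,0.122,-0.151,-0.751,-0.026,0.3],[0,-0.008,0.122,-0.151,-0.751,-0.026,0.3]]'
python3 -c "
from h import *
print(rel([.611,-.1358,.13],down(-.36)))"
```

```text
time: 56.95
eef_pos: [0.4702, 0.0483, 0.2101]
tool_rot: [0.102, 0.995, 0.0, 0.0]
wrist_force: [-0.3, 0.2, 0.3]
finger_gap: 0.0556
gripper_force: 0.0
[ 0.     0.     0.149 -0.438 -0.38   0.2  ]
```

```bash
python3 -m inch '[[0,0,0.04,-0.08,-0.07,0,0.3],[0,0,0.08,-0.17,-0.14,0.02,0.3],[0,0,0.12,-0.26,-0.22,0.05,0.3],[0,0,0.149,-0.35,-0.3,0.1,0.3],[0,0,0.149,-0.42,-0.36,0.15,0.3],[0,0,0.149,-0.438,-0.38,0.2,0.3],[0,0,0.149,-0.438,-0.38,0.2,0.3],[0,0,0.149,-0.438,-0.38,0.2,0.3]]'
python3 -c "
from h import *
s=robot.observe(); print(s['q'][6]); print(rel([.611,-.1358,.057],down(-.36)))"
```

```text
time: 57.95
eef_pos: [0.6116, -0.1319, 0.1305]
tool_rot: [0.176, 0.984, 0.0, 0.0]
wrist_force: [-0.6, -0.4, -0.3]
finger_gap: 0.0552
gripper_force: 0.0
1.5464931516630451
[ 0.001 -0.     0.005 -0.002 -0.01   0.184]
```

```bash
python3 -m inch '[[0,0,0.005,-0.002,-0.01,0.03,0.3],[0,0,0.005,-0.002,-0.01,0.08,0.3],[0,0,0.005,-0.002,-0.01,0.13,0.3],[0,0,0.005,-0.002,-0.01,0.16,0.3],[0,0,0.005,-0.002,-0.01,0.175,0.3],[0,0,0.005,-0.002,-0.01,0.184,0.3],[0,0,0.005,-0.002,-0.01,0.184,0.3],[0,0,0.005,-0.002,-0.01,0.184,0.2]]'
python3 -m inch '[[0,0,0,0,0,0,0],[0,0,0,0,0,0,-0.4],[0,0,0,0,0,0,-0.8],[0,0,0,0,0,0,-1],[0,0,0,0,0,0,-1],[0,0,0,0,0,0,-1],[0,0,0,0,0,0,-1],[0,0,0,0,0,0,-1]]'
```

```text
time: 58.95
eef_pos: [0.6111, -0.1378, 0.0567]
tool_rot: [0.18, 0.984, 0.0, 0.0]
wrist_force: [-0.3, 0.1, -1.1]
finger_gap: 0.0511
gripper_force: 0.0
time: 59.95
eef_pos: [0.6114, -0.1368, 0.0566]
tool_rot: [0.179, 0.984, 0.0, 0.0]
wrist_force: [1.3, 5.2, 5.3]
finger_gap: 0.0105
gripper_force: 59.9
```

```bash
python3 -m inch '[[0,0,0.115,0,0,0,-1],[0,0,0.23,0,0,0,-1],[0,0,0.345,0,0,0,-1],[0,0,0.46,0,0,0,-1],[0,0,0.575,0,0,0,-1],[0,0,0.69,0,0,0,-1],[0,0,0.805,0,0,0,-1],[0,0,0.92,0,0,0,-1]]'
python3 -c "
from h import *
s=robot.observe(); print(s['moment'],s['q'][6],rel(s['eef_pos'],down(-1.55)))"
```

```text
time: 60.95
eef_pos: [0.6111, -0.1369, 0.0566]
tool_rot: [0.616, 0.787, 0.0, -0.0]
wrist_force: [0.4, 4.9, 5.9]
finger_gap: 0.0105
gripper_force: 60.0
[1.11016439 0.20042026 0.08465816] 0.7136085767208844 [ 0.    -0.001  0.212  0.     0.     0.   ]
```

```bash
python3 -m inch '[[0,0,0.1,0,0,0,-1],[0,0,0.19,0,0,0,-1],[0,0,0.212,0,0,0,-1],[0,0,0.212,0,0,0,-1],[0,0,0.212,0,0,0,-1],[0,0,0.212,0,0,0,-0.7],[0,0,0.212,0,0,0,0],[0,0,0.212,0,0,0,0.3]]'
python3 -m inch '[[0,0,0,0,0,-0.05,0.3],[0,0,0,0,0,-0.12,0.3],[0,0,0,0,0,-0.2,0.3],[0,0,-0.1,-0.08,-0.05,-0.3,0.3],[0,0,-0.2,-0.16,-0.1,-0.35,0.3],[0,0,-0.3,-0.26,-0.2,-0.35,0.3],[0,0,-0.4,-0.36,-0.3,-0.35,0.3],[0,0,-0.5,-0.46,-0.4,-0.35,0.3]]'
```

```text
time: 61.95
eef_pos: [0.6103, -0.1383, 0.056]
tool_rot: [0.699, 0.715, -0.001, -0.0]
wrist_force: [-0.1, 0.8, -0.6]
finger_gap: 0.0485
gripper_force: 0.0
time: 62.95
eef_pos: [0.4537, -0.3272, 0.1978]
tool_rot: [0.488, 0.873, 0.0, 0.001]
wrist_force: [1.1, 0.2, 0.9]
finger_gap: 0.0557
gripper_force: 0.0
```

```bash
python3 - <<'E'
from h import *
I=imgs(); out=[]
for n,(u,v) in(("top",(377,211)),("scene",(232,287))):
    a=np.ascontiguousarray(I[n]["pixels"][v-22:v+18,u-20:u+20,::-1]); out.append(cv2.resize(a,(400,400),interpolation=cv2.INTER_CUBIC))
cv2.imwrite("pics/k.png",np.hstack(out))
for n,y in(("yellow",-.126),("green",-.042),("blue",.042),("red",.126)):
 p=w2(0,y,0); p0=[p[0],p[1],W[2]]
 for k in I:
  q,f=cass({k:I[k]},n,p0,.02); print(n,k,np.round(q,4),round(f,3))
E
```

```text
yellow top [ 0.623   0.0039 -0.071 ] 0.054
yellow scene [ 0.6228  0.0071 -0.087 ] 0.091
green top [ 0.6309  0.0894 -0.0657] 0.051
green scene [ 0.629   0.0927 -0.0772] 0.073
blue top [ 0.6356  0.1736 -0.0726] 0.042
blue scene [ 0.6358  0.1766 -0.0777] 0.051
red top [ 0.6408  0.2572 -0.0703] 0.057
red scene [ 0.6422  0.2601 -0.0828] 0.054
```

View pics/k.png

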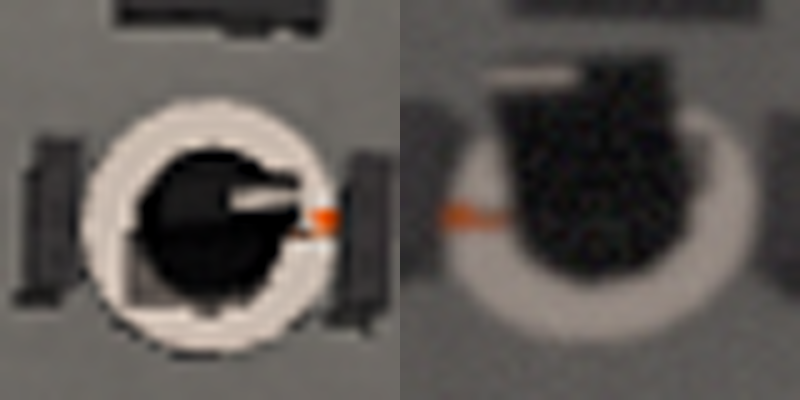

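```bash
python3 - <<'E'
from h import *
I=imgs()
def U(n,a,b,z):
    o={"top":(357,189),"scene":(212,265)}[n]; return unproj(I[n],a/10-.5+o[0],b/10-.5+o[1],z)
ang=lambda D:round(float(-(np.arctan2(D[1],D[0])-W[2])),3)
for n,s,e,c,m in(("top",(232,203),(298,190),(208.5,226),(313,221)),("scene",(185,77),(83,75),(205,220),(75,217))):
    S,E=U(n,*s,.092),U(n,*e,.092); C,M=U(n,*c,.047),U(n,*m,.047); Cw=w2(0,-.27,.047)
    print(n,"stripe",ang(E-S),"tip from W centre",ang(E-Cw),np.hypot(*(E-Cw)[:2]),"tip from ring",ang(E-C),"mark",ang(M-C),"mark W",ang(M-Cw),"ring-centre vs W",np.round(1e3*(C-Cw),1))
E
```

```text
top stripe 1.319 tip from W centre 1.385 0.018547552894774832 tip from ring 1.386 mark 1.466 mark W 1.459 ring-centre vs W [ 0.3 -2.3 -0. ]
scene stripe 1.554 tip from W centre 1.562 0.017640448878333884 tip from ring 1.569 mark 1.558 mark W 1.553 ring-centre vs W [0.2 1.  0. ]
```

The pointer agrees with the mark: robot angle 1.478 rad, against a two-camera mean of about 1.51 for the mark, with a tolerance of ±0.146. The four feet lie on one straight line at equal height, and the cover is in the tray. I'll hand it in.

```bash
python3 -c "
from rig import ticket
print(ticket.close_job())"
```

```text
the job is handed in; nothing more can be done
None
```

I handed the job in after about 63 s of robot time: the cover is in the tray, all four cassettes look clicked onto the rail, and the dial was turned to the orange mark last. The hand-in returned no verdict. The cameras could only check cassette tilt to about ±3°, and the pointer reads within 0.03 rad of the mark.

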